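Zero the ball checker, then index the ball dish a quarter turn

ROBOT

A 6-joint arm with a two-finger parallel gripper is mounted at the origin on a cart in front of the work surface, level with it; the furniture and walls round the work are solid. World frame = base frame: x ahead of the robot, y to its left, z up, the work surface at z = 0. Lengths are in mm, angles in rad, forces in N, time in s.
With the tool pointing down it reaches from about 275 to 1000 mm from the base axis. Payload 8.4 kg.
Tool frame: the origin (TCP) lies at the very end of the fingers, on their centre line; the grasp point (between the pads) lies 19 mm behind it; z points along the fingers, y is the direction in which the jaws open and shut (so a half turn about z gives the same grasp; the last joint's range is limited). The gripper opens to 85 mm and grips with 20 to 120 N. Pads are 22 mm wide; open, the fingers measure 114 mm over their backs; the gripper's body (76 mm by 85 mm) begins 54 mm behind the grasp point. The pads swing forward as they close: fully open they stand 13 mm farther back than shut.
Start: joints at [1.311, 0.353, 1.633, -0, 1.155, -0.002], TCP at [159.345, 604.349, 231.281] pointing down, gripper open.
Joint ranges: [-2.63, 2.63], [-0.92, 2.1], [0.06, 2.66], [-1.3, 4.44], [0, 2.69], [-3.02, 3.02]. Speed limits (rad/s): [2.22, 2.22, 2.79, 3.14, 3.14, 3.14].

INTERFACE

Orientations are given as [roll, pitch, yaw] about the fixed x, y, z axes, in that order (R = Rz(yaw) Ry(pitch) Rx(roll)).
In Python, from rig import readout, grab_frame, calibration, r gives the robot as it stands. The module is installed in compiled form; this text tells all that it offers.
- The arm moves only by the tool play_rows, never from a script. Its argument "rows" is a list of rows, each a list of 3 entries, a list of its own where there are three numbers: the closure in counts, from 0 (fully open) to 255 (shut), then the shift along the tool's x, y, z in cm, then the turn, a rotation vector about the tool's x, y, z in rad. In form: [[gripper, [dx, dy, dz], [rx, ry, rz]], ...]. A call has 1 to 12 rows; each row is the pose to reach, as a shift and turn from the pose commanded when the call began, along the tool's axes at that moment; what a row does not reach only later rows make up. A row lasts 1/12 s, in which the tool goes at most 41.7 mm and 7.16 degrees, less where a joint would pass 70% of its speed; a pose out of reach is approached as far as the arm can. A call with a gripper value outside its range is refused whole. The fingers move at their own pace and stop on an object; "squeeze" is the grip in N (left out, the last holds). Time passes only in rows, so rows that repeat a pose let the fingers close. It gives the time, the measured TCP pose, the force and the opening at its end, in the units of the state.
- readout.sense(): the state, without advancing time (a new reading comes with each control period).
- grab_frame(name): name is "scene" or "top" or "wrist"; returns (picture, depth): 480x640x3 uint8, red, green, blue; 480x640 float32, mm along the optical axis (not along the pixel's ray), 0 where there is no reading.
- calibration(name): a dict with "vfov" (degrees; the focal length in pixels is half the picture's height over the tangent of half this angle, whatever the lens; pixels are square), "cx", "cy" (the principal point, pixels), "k1" (the pictures are not rectified: a ray, as slopes to the right and down, at radius r is drawn at 1 + k1 r^2 times it, then the intrinsics apply), "cam_to_world" (4x4, takes a point from camera to world coordinates). Camera axes: x right, y down, z forward; pixel columns grow to the right and rows downward; lengths in mm; the calibration is good to about 2 mm. A picture is of the moment at which its call begins: read the wrist's pose just before it. calibration takes no time and is no camera call; for the wrist camera it gives the pose at the moment of the call.
- r.sign_off(): hands the job in, once; it reports no verdict.
The state is a dict: "clock": time; "qpos": joint angles; "qvel": joint speeds; "joint_efforts": joint torques, N m; "eef_pos": TCP position; "tcp_rot": TCP orientation; "contact_force": force on the tool from outside, world axes, zero at the start; "wrist_torque": the same for the moment, N m; "opening": opening from 0.0 (shut) to 1.0 (fully open).
Only numpy, scipy, OpenCV 4.12 (cv2) and the standard library are available. Lean on these libraries where they do the work, as an engineer would, in place of code of your own. Each camera call takes 0.05 s, during which the arm holds its last target.

TASK

Start a new check on the ball checking stand: take the steel setting pin from its wooden holder, use its tip to press the recessed zero button of the stand fully down, and put the pin back in its holder. Then take the dish by its carrying bar, lift it off its seat to about 10 cm above it, and turn it level through a quarter turn either way until the bar points along the long base plate, towards the button housing, with the loose ball always staying inside the small ring marked in the middle of the dish. Finish while still holding the dish up there, level and still over its seat, with the ball resting in the middle, and leave the jar, the roller and the small carton where they are.

Things in the scene. Friction and masses are not known exactly. Their poses are not given: they have to be found in the camera images.
- stand: Fixed stand. Origin: on the bench under the centre of its round seat. Dark base plate 12 mm thick, x -60 to 60, y -170 to 65 mm of its frame (long direction y). Seat top at z = 30 mm, lip 4 mm high, 31 mm inner radius. Grey readout housing 50 (x) by 75 mm (y) centred at y = -127.5 mm, top z = 50 mm; in it, at x = 0, y = -115 mm, a 14 mm hole with the zero button at its bottom.
- seat (a point): Centre of the top face of the stand's seat, 30 mm above the bench, where the underside of the dish rests.
- button_top (a point): Centre of the top of the zero button, 8 mm below the top of the housing, 42 mm above the bench when not pressed. It moves down with the button.
- zero_button (a joint): Travel of the black spring zero button, 11.6 mm in diameter, straight down: 0 = up, 0.004 m = fully down. Needs 1.2 N to start and 4.4 N fully down; springs back when let go. It only counts as pressed when the pin's tip presses it.
- dish: Loose aluminium dish, 0.18-0.29 kg, 121 mm diameter, rim 25 mm high, inside curved to 120 mm radius, foot radius 28 mm, ring of 20 mm radius marked inside. Origin: centre of underside, z up. Carrying bar along its x, 10 mm wide (y), 14 mm high, 106 mm free between the uprights, its middle 85 mm up. Starts on the seat, bar across the base plate (axes within 0.06 rad of the stand's).
- dish_bar (a point): Middle of the carrying bar, 85 mm above the underside of the dish: the place to grasp, from above, with the fingers on both sides of the bar (dish y direction).
- dish_middle (a point): Where the ball's centre is when it rests in the middle of the dish, 22.5 mm above the underside of the dish.
- ball: Loose steel ball of 25 mm diameter (64 g) in the dish. Its origin is on its surface and rolls with it; use point ball_center.
- ball_center (a point): Centre of the ball. Moving, tilting or stopping the dish abruptly makes it roll away from the middle; it rolls back and forth about once in 0.8 s.
- setting_pin: Loose round steel pin (stylus), 120 mm long, 50 to 80 g. Origin: centre of its tip's end face; z along the pin to its other end. Tip 6 mm in diameter for 16 mm, a cone to 24 mm, then a round grip of 14 mm diameter to the end. Starts upright in its holder, tip down 8 mm above the bench, upper 78 mm standing out.
- pin_holder: Fixed wooden block, 56 x 56 x 50 mm high, with a vertical hole of 17 mm diameter, 42 mm deep, in the middle of its top. Origin: centre of its underside. It may stand in either of two places to the left of the vice.
- holder_mouth (a point): Centre of the hole's mouth, 50 mm above the bench.
- paste_jar: Loose white jar with a lid, 56 mm in diameter, 70 mm high; stands in the other of the two places. Leave it alone. Origin: centre of its underside.
- roller_b: Loose bright steel roller standing on end, 33 mm in diameter, 38 mm high. Leave it alone. Origin: centre of its underside.
- box_mini: Loose small brown carton, 54 x 67 x 38 mm high. Leave it alone. Origin: centre of its underside.

How it is judged (in metres and radians):
On the way, in this order (a step that is already met when the one before it is completed fails the run):
1. the zero button is pressed fully down with the tip of the setting pin (value of joint zero_button above 0.003 m and distance between setting_pin and button_top below 0.009 m), for 0.1 s.
2. the pin is back in its holder and let go (horizontal distance between setting_pin and holder_mouth below 0.012 m and z of setting_pin in the frame of pin_holder below 0.018 m and angle between setting_pin's own z axis and vertical below 0.2 rad and contact force between the fingers and setting_pin below 0.1 N), for 0.2 s.
3. the dish is held clear of its seat (z of dish in the frame of seat above 0.03 m and contact force between the fingers and dish above 1 N), for 0.2 s.
At the end, for the whole second after the job is handed in: Fingers alone hold the dish 60-160 mm above the seat, within 50 mm of its axis, bar within 10 degrees of the plate's long direction, tilt under 5 degrees, under 0.03 m/s; ball within 15 mm of the middle, under 0.08 m/s; pin in its hole, tip under 18 mm above holder's underside, tilt under 0.2 rad (contact force between the fingers and dish above 1 N and contact force between dish and stand below 0.1 N and z of dish in the frame of seat between 0.06 and 0.16 m and horizontal distance between dish and seat below 0.05 m and angle between the x axis of dish and the y axis of stand, either way round below 0.17 rad and angle between dish's own z axis and vertical below 0.09 rad and linear speed of dish below 0.03 m/s and distance between ball_center and dish_middle below 0.015 m and linear speed of ball below 0.08 m/s and horizontal distance between setting_pin and holder_mouth below 0.012 m and z of setting_pin in the frame of pin_holder below 0.018 m and angle between setting_pin's own z axis and vertical below 0.2 rad); the arm keeps its last pose, push and grip.
It fails at once if the ball leaves the marked ring in the middle of the dish (its centre more than 22 mm from the middle) (distance between ball_center and dish_middle above 0.022 m).
It fails at once if the dish is tilted more than 0.2 rad (angle between dish's own z axis and vertical above 0.2 rad).
It fails at once if a bystander (jar, roller or carton) is moved more than 30 mm (distance of any of paste_jar, roller_b, box_mini from where it was at the start of the episode above 0.03 m).
It also fails if it takes over 72 s, if anything falls off the work surface, if the arm or the gripper's body presses on something with over 40 N, if the wrist force passes 120 N, or if a joint passes its speed limit or range.

## Working session

There is one attempt and no reset: what is moved stays moved. The work goes in short steps, Python scripts to look and compute and a tool call to move; the robot and the scene stay as the last step left them, time stands still between calls to the robot, and variables do not carry over. Pictures are saved under pics/ and viewed, and the job is handed in when it is done.

Besides the shell and the picture viewer there is one more tool, called after ">>>" as name([rows], argument=value, ...), one row to a line, values as JSON. play_rows: Moves the arm, as the interface text tells. Its arguments: {"type":"object","properties":{"rows":{"type":"array"},"squeeze":{"type":"number"}},"required":["rows"]}

```bash
mkdir -p pics; cat > h.py <<'E'
import numpy as np, cv2
from rig import readout, grab_frame, calibration, r
def snap(name,out):
    c=calibration(name); im,d=grab_frame(name)
    cv2.imwrite('pics/'+out+'.png',cv2.cvtColor(im,cv2.COLOR_RGB2BGR)); np.savez('pics/'+out+'.npz',im=im,d=d,**{k:np.array(v) for k,v in c.items()})
    return im,d,c
def load(out):
    z=np.load('pics/'+out+'.npz'); return z['im'],z['d'],{k:z[k] for k in('vfov','cx','cy','k1','cam_to_world')}
def slopes(c,u,v):
    f=240/np.tan(np.radians(float(c['vfov'])/2))
    xd=np.stack([(np.asarray(u,float)-c['cx'])/f,(np.asarray(v,float)-c['cy'])/f],-1)
    x=xd.copy()
    for _ in range(30): x=xd/(1+c['k1']*(x**2).sum(-1,keepdims=True))
    return x
def ray(c,u,v):
    s=slopes(c,u,v); T=np.array(c['cam_to_world']); d=np.concatenate([s,np.ones(s.shape[:-1]+(1,))],-1)@T[:3,:3].T
    return T[:3,3],d
def plane(c,u,v,z):
    o,d=ray(c,u,v); return o+d*((z-o[2])/d[...,2])[...,None]
def cloud(c,d):
    v,u=np.mgrid[:480,:640]; o,D=ray(c,u,v); return o+D*d[...,None]
def tri(c1,p1,c2,p2):
    o1,d1=ray(c1,*p1);o2,d2=ray(c2,*p2)
    A=np.stack([d1,-d2],1); t=np.linalg.lstsq(A,o2-o1,rcond=None)[0]
    a=o1+d1*t[0];b=o2+d2*t[1]; return (a+b)/2,np.linalg.norm(a-b)
E
python3 - <<'E'
from h import *
print(readout.sense())
for n in('scene','top','wrist'):
    im,d,c=snap(n,n+'0'); print(n,c)
E
```

```text
{'clock': 0.0, 'qpos': array([ 1.31058501e+00,  3.53656626e-01,  1.63415799e+00, -4.77190085e-06,
        1.15520084e+00, -2.42217659e-03]), 'qvel': array([-1.76824893e-03,  7.29435572e-04,  7.51228637e-04,  6.15042350e-05,
        1.22975708e-03,  3.19032406e-04]), 'joint_efforts': array([ 8.87603983e-05, -6.05252910e+01, -3.42074561e+01,  9.60874763e-05,
        9.48467787e-03,  2.55193788e-05]), 'eef_pos': array([159.22806838, 603.86886754, 230.54618329]), 'tcp_rot': array([-3.14016985e+00,  9.16675984e-07,  2.88380544e+00]), 'contact_force': array([0.62863695, 0.73171874, 0.3937508 ]), 'wrist_torque': array([ 0.04410553, -0.02380842, -0.0011898 ]), 'opening': 0.9988472731045897}
scene {'vfov': 54.87477736728028, 'cx': 321.22809320342105, 'cy': 239.6063671252287, 'k1': -0.09405716030977775, 'cam_to_world': array([[ 7.87819914e-01, -2.60866051e-01,  5.57932511e-01,
         1.26174842e+01],
       [-6.15857480e-01, -3.22323356e-01,  7.18906961e-01,
        -6.21044642e+02],
       [-7.70374017e-03, -9.09976130e-01, -4.14589067e-01,
         5.07273130e+02],
       [ 0.00000000e+00,
[... 303 characters left out ...]
07637170e-02,  5.12333521e-03,
         5.06393134e+01],
       [-6.54978989e-03, -1.36977989e-01, -9.90552437e-01,
         1.19655850e+03],
       [ 0.00000000e+00,  0.00000000e+00,  0.00000000e+00,
         1.00000000e+00]])}
wrist {'vfov': 58.96738670333967, 'cx': 317.35253909176583, 'cy': 242.99611138800526, 'k1': -0.07272501863773331, 'cam_to_world': array([[ 2.55898741e-01,  9.33035967e-01,  2.52902589e-01,
         9.48553406e+01],
       [ 9.66703591e-01, -2.46973871e-01, -6.69930975e-02,
         6.21015927e+02],
       [-4.66382431e-05,  2.61625290e-01, -9.65169522e-01,
         3.74316349e+02],
       [ 0.00000000e+00,  0.00000000e+00,  0.00000000e+00,
         1.00000000e+00]])}
```

View pics/scene0.png

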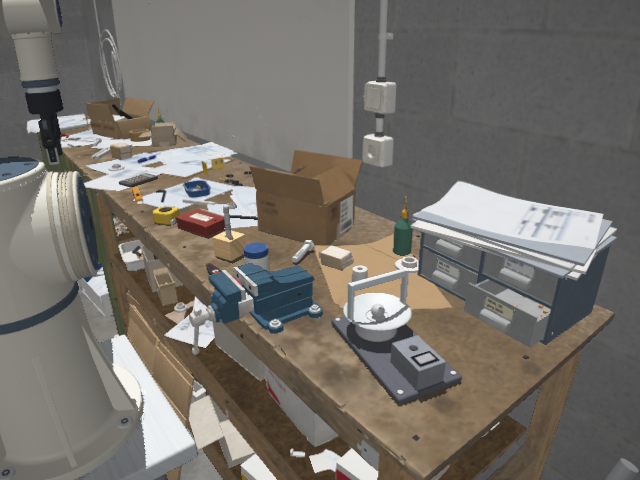

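View pics/top0.png

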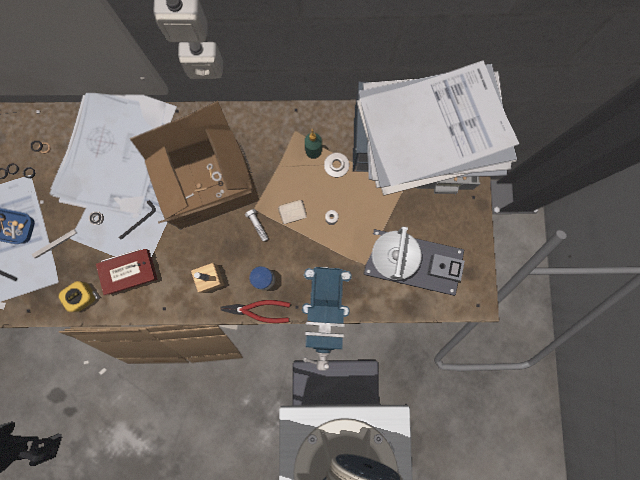

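View pics/wrist0.png

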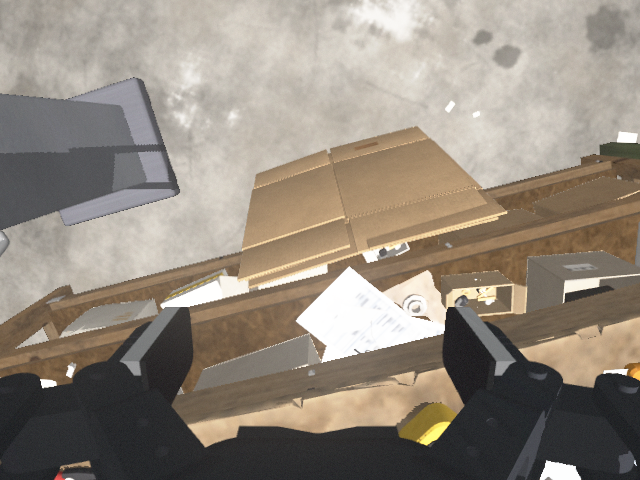

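The scene camera shows the holder with the pin at about (228,235), the jar at (256,255), and the dish and stand at (380,320) with the housing at (418,362). In the top view the holder is at (206,278), the jar at (262,278), the dish at (398,255) and the housing at (447,266). I'll zoom in next.

```bash
python3 - <<'E'
from h import *
im,d,c=load('top0')
a=cv2.resize(im[250:310,170:250],None,fx=5,fy=5,interpolation=cv2.INTER_CUBIC)
b=cv2.resize(im[215:305,350:480],None,fx=5,fy=5,interpolation=cv2.INTER_CUBIC)
s,_,_=load('scene0')
e=cv2.resize(s[190:270,190:290],None,fx=4,fy=4,interpolation=cv2.INTER_CUBIC)
f=cv2.resize(s[260:410,320:470],None,fx=4,fy=4,interpolation=cv2.INTER_CUBIC)
cv2.imwrite('pics/z1.png',cv2.vconcat([cv2.cvtColor(cv2.resize(b,(650,450)),4)])) 
out=np.zeros((600,800,3),np.uint8); out[:300,:400]=a; out[:320,400:]=e; 
cv2.imwrite('pics/z2.png',out[...,::-1]); cv2.imwrite('pics/z3.png',f[...,::-1])
E
```

```text
(no output)
```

View pics/z1.png

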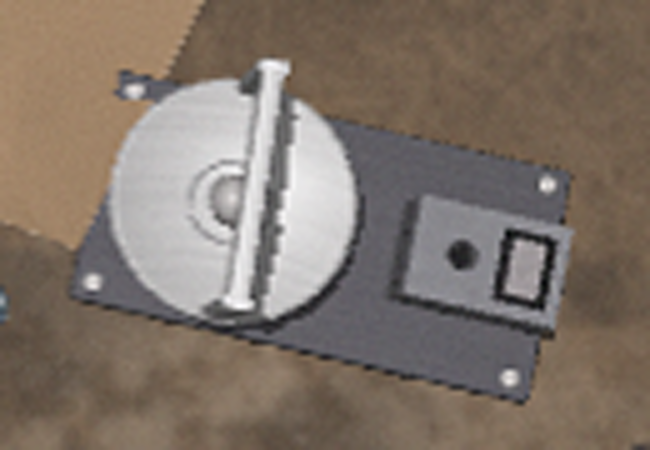

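View pics/z2.png

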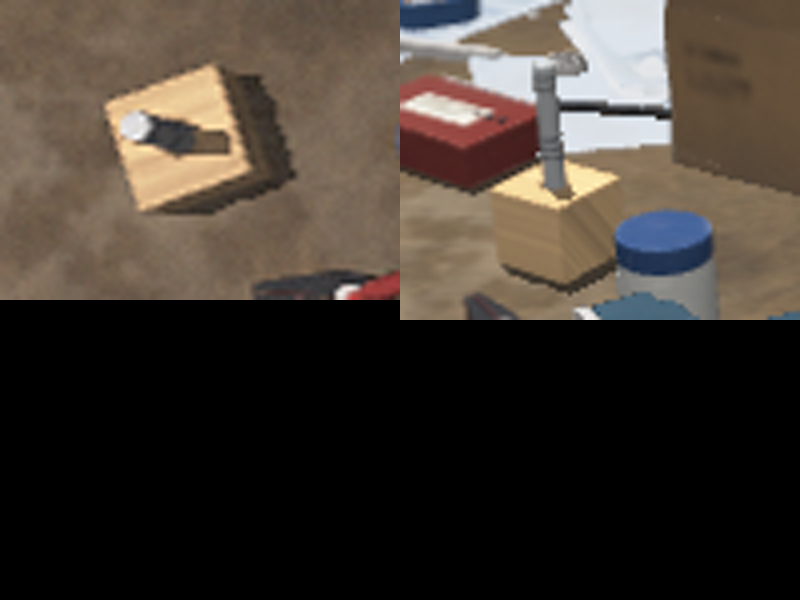

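View pics/z3.png

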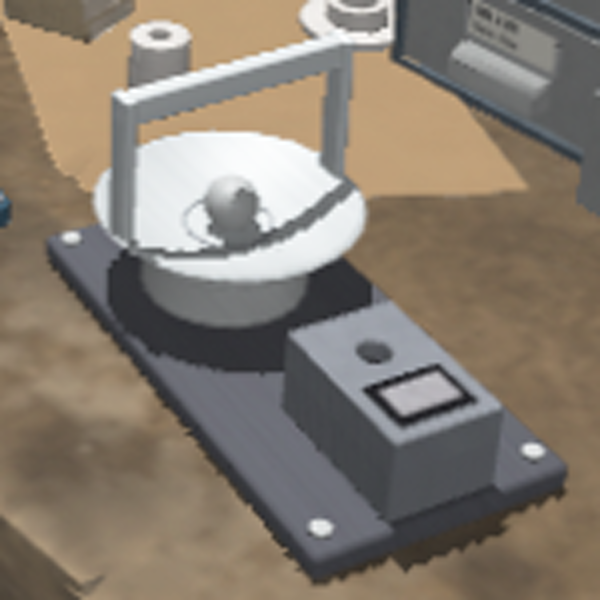

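```bash
python3 - <<'E'
from h import *
_,_,t=load('top0');_,_,s=load('scene0')
np.set_printoptions(precision=1,suppress=True)
Z=lambda x,y:(350+x/5-.4,215+y/5-.4); S=lambda x,y:(320+x/4-.4,260+y/4-.4)
print('pin top',tri(t,(170+137/5-.4,250+127/5-.4),s,(190+145/4-.4,190+68/4-.4)))
print('hole',tri(t,Z(462,254),s,S(375,352)))
B={'far':(Z(272,67),S(340,46)),'near':(Z(238,303),S(120,97))}
for k,(a,b) in B.items(): print('bar',k,tri(t,a,s,b))
print('hole plane50',plane(t,*Z(462,254),50),plane(s,*S(375,352),50))
for n,p in {'TLscrew':(132,90),'BLscrew':(92,282),'TR':(547,185),'BR':(509,377)}.items(): print(n,plane(t,*Z(*p),13))
for n,p in {'TL?':(71,237),'BL':(321,527),'R':(533,450)}.items(): print(n,plane(s,*S(*p),13))
for n,p in {'holderTL':(107,104),'TR':(217,65),'BR':(250,172),'BL':(142,210)}.items(): print(n,plane(t,170+p[0]/5-.4,250+p[1]/5-.4,50))
print('jar',plane(t,262,278,70),'roller',plane(t,331,216,38),'box',plane(t,292,210,38))
E
```

```text
pin top (array([466.5, 335.1, 125.1]), np.float64(1.1166532883264575))
hole (array([ 488.9, -243.3,   48.4]), np.float64(0.286043257515379))
bar far (array([ 571.1, -142. ,  116. ]), np.float64(0.19692575615692737))
bar near (array([ 460.4, -121.3,  121. ]), np.float64(1.397945801379284))
hole plane50 [ 488.7 -242.8   50. ] [ 487.4 -244.7   50. ]
TLscrew [577.5 -88.7  13. ]
BLscrew [479.6 -65.9  13. ]
TR [ 526.5 -296.6   13. ]
BR [ 430.1 -272.7   13. ]
TL? [480.4 -65.6  13. ]
BL [ 430.1 -273.3   13. ]
R [ 527.2 -297.1   13. ]
holderTL [482.9 370.3  50. ]
TR [501.4 317.   50. ]
BR [448.9 299.8  50. ]
BL [431.1 351.8  50. ]
jar [461.1 194.2  70. ] roller [616.9  26.   38. ] box [633.4 123.9  38. ]
```

The rays from the two views agree well: pin at (466,335) with its top near z 126, hole at (488.7,-243), and bar middle at (515.8,-131.6) with an azimuth of about -0.185. Next is a helper that computes shifts.

```bash
cat > cmd.py <<'E'
# tracks commanded pose; usage: python3 cmd.py to x y z yaw | did dx dy dz rz (cm, rad, tool axes)
import sys,json,os,numpy as np
f='cmd.json'
p=json.load(open(f)) if os.path.exists(f) else [159.345,604.349,231.281,2.8838]
def R(y): c,s=np.cos(y),np.sin(y); return np.array([[c,s,0],[s,-c,0],[0,0,-1]])
a=[float(x) for x in sys.argv[2:]]
if sys.argv[1]=='to':
    d=R(p[3]).T@(np.array(a[:3])-p[:3])/10; dy=a[3]-p[3] if len(a)>3 else 0
    print('shift cm',d.round(3),'rz',round(-dy,4),'rows>=',np.linalg.norm(d)/4.17, abs(dy)/.125)
else:
    q=np.array(p[:3])+R(p[3])@np.array(a[:3])*10; y=p[3]-(a[3] if len(a)>3 else 0)
    json.dump(list(q)+[y],open(f,'w')); print('cmd',q.round(2),round(y,4))
E
python3 cmd.py to 466.3 335 200
```

```text
shift cm [-36.548 -18.219   3.128] rz 0 rows>= 9.821856849602089 0.0
```

>>> play_rows([
  [0,[-3.5,-1.8,0.3],[0,0,0]],
  [0,[-7.0,-3.5,0.6],[0,0,0]],
  [0,[-10.5,-5.2,0.9],[0,0,0]],
  [0,[-14,-7,1.2],[0,0,0]],
  [0,[-17.5,-8.7,1.5],[0,0,0]],
  [0,[-21,-10.5,1.8],[0,0,0]],
  [0,[-24.5,-12.2,2.1],[0,0,0]],
  [0,[-28,-14,2.4],[0,0,0]],
  [0,[-31.5,-15.7,2.7],[0,0,0]],
  [0,[-34.5,-17.2,3.0],[0,0,0]],
  [0,[-36.5,-18.2,3.1],[0,0,0]],
  [0,[-36.5,-18.2,3.1],[0,0,0]],
])

```text
clock: 1.15
eef_pos: [468.6, 332.4, 199.8]
tcp_rot: [-3.141, 0.001, 2.881]
contact_force: [-0.6, 0.5, -0.0]
opening: 1.0
```

```bash
python3 cmd.py did -36.5 -18.2 3.1; python3 - <<'E'
from h import *
s=readout.sense();print(s['clock'],s['eef_pos'],s['tcp_rot'],s['contact_force'])
snap('wrist','w1')
E
```

```text
cmd [465.88 335.31 200.28] 2.8838
1.15 [468.56191231 332.39517552 199.79762161] [-3.14061703e+00  7.94728619e-04  2.88069294e+00] [-0.58553605  0.51247947 -0.01456586]
```

View pics/w1.png

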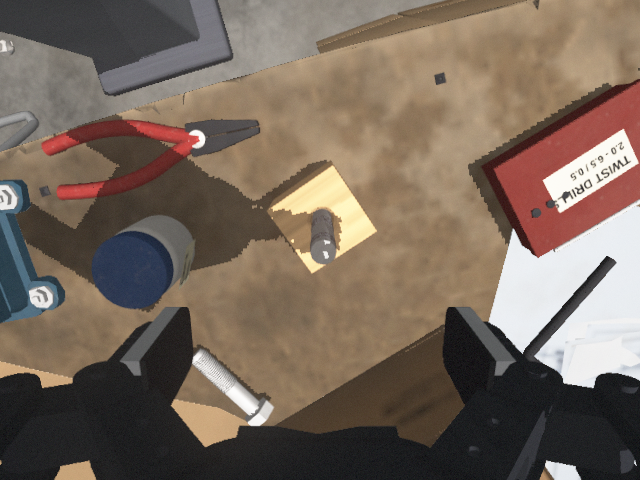

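The wrist view shows the pin's top at about (325,256) and the holder at about (322,215). The arm was still settling, so I'll hold and then measure.

>>> play_rows([
  [0,[0,0,2],[0,0,0]],
  [0,[0,0,4],[0,0,0]],
  [0,[0,0,5],[0,0,0]],
  [0,[0,0,5],[0,0,0]],
  [0,[0,0,5],[0,0,0]],
])

```text
clock: 1.62
eef_pos: [465.1, 335.7, 150.1]
tcp_rot: [-3.141, -0.001, 2.885]
contact_force: [0.5, -0.9, 1.2]
opening: 1.002
```

```bash
python3 cmd.py did 0 0 5; python3 - <<'E'
from h import *
s=readout.sense();print(s['clock'],s['eef_pos'],s['tcp_rot'],s['contact_force'],s['qvel'])
im,_,c=snap('wrist','w2')
a=cv2.resize(im[160:360,220:440],None,fx=3,fy=3,interpolation=cv2.INTER_CUBIC)
cv2.imwrite('pics/w2z.png',a[...,::-1])
E
```

```text
cmd [465.88 335.31 150.28] 2.8838
1.6167 [465.13190364 335.72587856 150.12241773] [-3.14073040e+00 -8.87742715e-04  2.88465735e+00] [ 0.53745498 -0.85563984  1.20120285] [-0.00492854 -0.01941961 -0.01919568 -0.00088125  0.00217784 -0.00166718]
```

View pics/w2z.png

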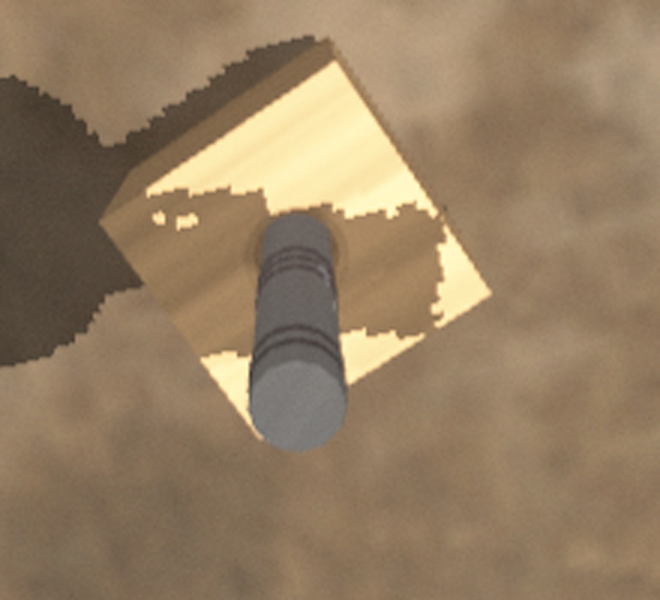

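```bash
python3 - <<'E'
from h import *
np.set_printoptions(precision=1,suppress=True)
_,_,t=load('top0');_,_,s=load('scene0');_,_,w=load('w2')
p=(220+298/3-.3,160+405/3-.3)
print(tri(w,p,t,(197,275)),tri(w,p,s,(225.9,206.6)),plane(w,*p,128))
print('mouth',plane(w,220+297/3-.3,160+250/3-.3,50))
for q in[(336,62),(490,293),(261,440),(103,220)]: print(plane(w,220+q[0]/3-.3,160+q[1]/3-.3,50))
E
python3 cmd.py to 467 335 80
```

```text
(array([466.4, 335.6, 125.9]), np.float64(1.264064232280869)) (array([467.5, 335.9, 124.6]), np.float64(0.1598390168026035)) [466.1 336.2 128. ]
mouth [464.8 336.7  50. ]
[430.7 353.4  50. ]
[483.3 371.9  50. ]
[502.3 319.1  50. ]
[449.1 301.2  50. ]
shift cm [-1.160e-01 -1.000e-03  7.028e+00] rz 0 rows>= 1.6856245621064407 0.0
```

>>> play_rows([
  [0,[0,0,3],[0,0,0]],
  [0,[0,0,6],[0,0,0]],
  [0,[0,0,7],[0,0,0]],
  [0,[0,0,7],[0,0,0]],
  [100,[0,0,7],[0,0,0]],
  [160,[0,0,7],[0,0,0]],
  [255,[0,0,7],[0,0,0]],
  [255,[0,0,7],[0,0,0]],
  [255,[0,0,7],[0,0,0]],
  [255,[0,0,7],[0,0,0]],
  [255,[0,0,7],[0,0,0]],
  [255,[0,0,7],[0,0,0]],
], squeeze=50)

```text
clock: 2.67
eef_pos: [466.3, 335.6, 80.9]
tcp_rot: [3.141, 0.001, 2.884]
contact_force: [-1.1, -0.2, 6.1]
opening: 0.146
```

```bash
python3 cmd.py did 0 0 7; python3 - <<'E'
from h import *
s=readout.sense();print(s['clock'],s['eef_pos'],s['tcp_rot'],s['contact_force'],s['wrist_torque'],s['opening'])
snap('wrist','w3')
E
```

```text
cmd [465.88 335.31  80.28] 2.8838
2.6667 [466.27623489 335.57276943  80.91138531] [3.14084104e+00 6.40390855e-04 2.88375861e+00] [-1.05406674 -0.15310333  6.12612445] [-0.08414765  0.06528561  0.0396178 ] 0.14566687496692057
```

View pics/w3.png

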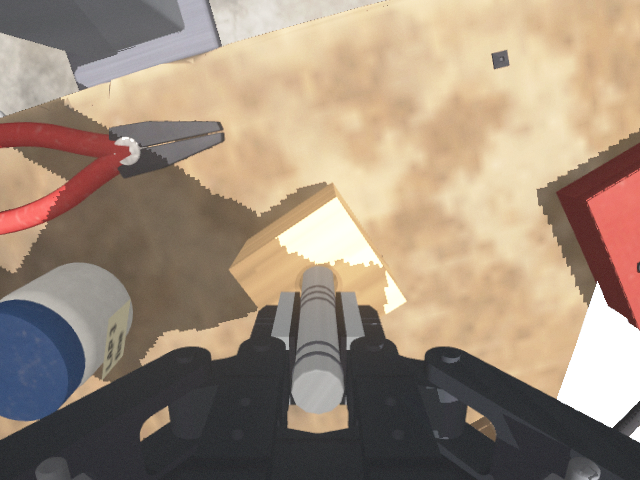

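The pin is held between the pads. Now I'll lift it clear.

>>> play_rows([
  [255,[0,0,-1],[0,0,0]],
  [255,[0,0,-3],[0,0,0]],
  [255,[0,0,-6],[0,0,0]],
  [255,[0,0,-9],[0,0,0]],
  [255,[0,0,-12],[0,0,0]],
  [255,[0,0,-15],[0,0,0]],
  [255,[0,0,-16],[0,0,0]],
  [255,[0,0,-16],[0,0,0]],
  [255,[0,0,-16],[0,0,0]],
])

```text
clock: 3.47
eef_pos: [465.7, 335.1, 240.2]
tcp_rot: [3.141, 0.0, 2.884]
contact_force: [0.4, -0.9, -0.6]
opening: 0.147
```

```bash
python3 cmd.py did 0 0 -16; python3 cmd.py to 488.5 -243 240.28;python3 - <<'E'
from h import *
s=readout.sense();print(s['clock'],s['eef_pos'],s['tcp_rot'],s['contact_force'],s['opening'])
im,_,_=snap('wrist','w4'); a,_,_=snap('scene','s4'); 
o=np.zeros((480,800,3),np.uint8); o[:,:400]=cv2.resize(im[:,120:520],(400,480)); o[:480,400:]=cv2.resize(a[80:260,150:300],(400,480),interpolation=cv2.INTER_CUBIC)
cv2.imwrite('pics/v4.png',o[...,::-1])
E
```

```text
cmd [465.88 335.31 240.28] 2.8838
shift cm [-16.931 -55.343   0.   ] rz 0 rows>= 13.878889346117681 0.0
3.4667 [465.66296932 335.14872085 240.16788033] [3.14139978e+00 1.83013440e-04 2.88380958e+00] [ 0.3550136  -0.89951196 -0.64618899] 0.1470135406320037
```

View pics/v4.png

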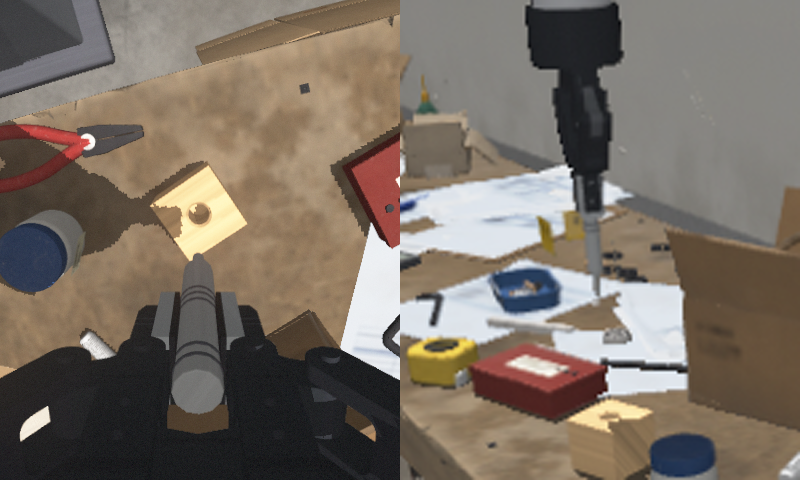

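```bash
python3 - <<'E'
from h import *
np.set_printoptions(precision=1,suppress=True)
im,_,w=load('w4');a,_,s=load('s4')
o=np.zeros((600,800,3),np.uint8)
o[:,:400]=cv2.resize(im[190:430,240:400],(400,600),interpolation=cv2.INTER_CUBIC)
o[:,400:]=cv2.resize(a[140:200,200:240],(400,600),interpolation=cv2.INTER_CUBIC)
cv2.imwrite('pics/v4b.png',o[...,::-1])
E
```

```text
(no output)
```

View pics/v4b.png

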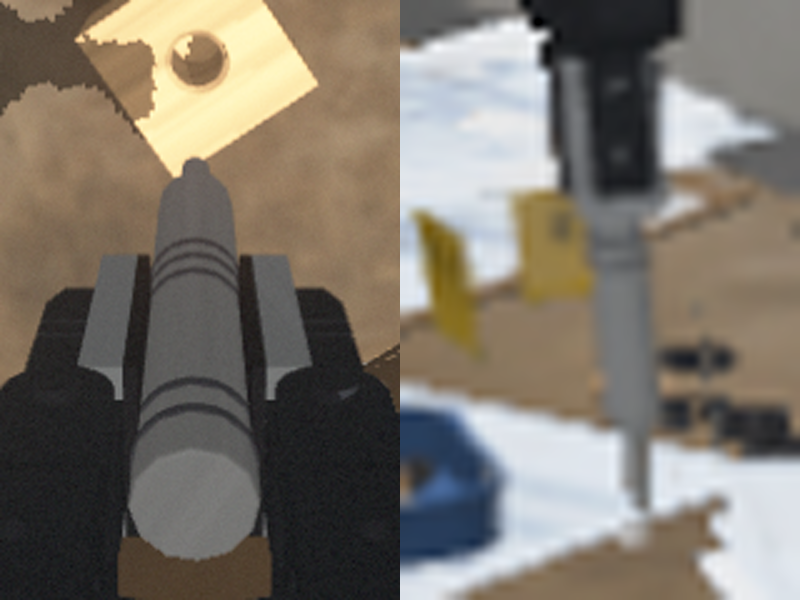

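```bash
python3 - <<'E'
from h import *
np.set_printoptions(precision=1,suppress=True)
_,_,w=load('w4');_,_,s=load('s4')
print('tip',tri(w,(317.2,255.5),s,(223.2,190.3)),plane(w,317.2,255.5,167))
print('top',plane(w,240+194/2.5-.3,190+503/2.5-.3,287))
print('mouth',plane(w,240+197/2.5-.3,190+58/2.5-.3,50))
for q in[(78,40),(318,84),(185,182)]: print(plane(w,240+q[0]/2.5-.3,190+q[1]/2.5-.3,50))
s=readout.sense();print(s['eef_pos'])
E
```

```text
tip (array([464.7, 335.5, 166.4]), np.float64(0.5491413704867085)) [464.8 335.4 167. ]
top [465.7 335.1 287. ]
mouth [465.  336.6  50. ]
[449.6 301.4  50. ]
[483.2 372.1  50. ]
[504.3 322.2  50. ]
[464.9 334.6 238.5]
```

```bash
python3 cmd.py to 489.3 -243.5 240.28
```

```text
shift cm [-17.021 -55.371   0.   ] rz 0 rows>= 13.891632891691794 0.0
```

>>> play_rows([
  [255,[-0.5,-1.6,0],[0,0,0]],
  [255,[-1.4,-4.6,0],[0,0,0]],
  [255,[-2.4,-7.8,0],[0,0,0]],
  [255,[-3.4,-11.0,0],[0,0,0]],
  [255,[-4.4,-14.3,0],[0,0,0]],
  [255,[-5.4,-17.6,0],[0,0,0]],
  [255,[-6.4,-20.8,0],[0,0,0]],
  [255,[-7.4,-24.1,0],[0,0,0]],
  [255,[-8.4,-27.3,0],[0,0,0]],
  [255,[-9.4,-30.5,0],[0,0,0]],
  [255,[-10.4,-33.8,0],[0,0,0]],
  [255,[-10.8,-35.2,0],[0,0,0]],
])

```text
clock: 4.57
eef_pos: [479.1, -36.3, 238.9]
tcp_rot: [-3.14, -0.002, 2.882]
contact_force: [-0.1, 1.0, -0.3]
opening: 0.148
```

```bash
python3 cmd.py did -10.8 -35.2 0;python3 cmd.py to 489.3 -243.5 240.28
```

```text
cmd [480.57 -32.59 240.28] 2.8838
shift cm [ -6.221 -20.171   0.   ] rz 0 rows>= 5.062005559034867 0.0
```

>>> play_rows([
  [255,[-0.8,-2.6,0],[0,0,0]],
  [255,[-1.8,-5.9,0],[0,0,0]],
  [255,[-2.8,-9.2,0],[0,0,0]],
  [255,[-3.8,-12.4,0],[0,0,0]],
  [255,[-4.8,-15.6,0],[0,0,0]],
  [255,[-5.7,-18.5,0],[0,0,0]],
  [255,[-6.2,-20.2,0],[0,0,0]],
  [255,[-6.2,-20.2,2],[0,0,0]],
  [255,[-6.2,-20.2,5],[0,0,0]],
  [255,[-6.2,-20.2,7],[0,0,0]],
  [255,[-6.2,-20.2,8],[0,0,0]],
  [255,[-6.2,-20.2,8],[0,0,0]],
])

```text
clock: 5.57
eef_pos: [486.5, -243.0, 157.1]
tcp_rot: [3.14, -0.006, 2.883]
contact_force: [-0.0, 0.4, -0.2]
opening: 0.149
```

>>> play_rows([
  [255,[0,0,0],[0,0,0]],
  [255,[0,0,0],[0,0,0]],
  [255,[0,0,0],[0,0,0]],
])

```text
clock: 5.82
eef_pos: [489.8, -244.1, 161.6]
tcp_rot: [-3.141, 0.002, 2.884]
contact_force: [0.7, -0.4, -0.2]
opening: 0.148
```

```bash
python3 cmd.py did -6.2 -20.2 8; python3 - <<'E'
from h import *
s=readout.sense();print(s['clock'],s['eef_pos'],s['tcp_rot'],s['contact_force'],s['opening'])
im,_,_=snap('wrist','w5'); a,_,_=snap('scene','s5'); t,_,_=snap('top','t5')
o=np.zeros((600,800,3),np.uint8); o[:,:400]=cv2.resize(im[190:430,240:400],(400,600),interpolation=cv2.INTER_CUBIC); o[:480,400:]=cv2.resize(a[270:390,360:460],(400,480),interpolation=cv2.INTER_CUBIC)
cv2.imwrite('pics/v5.png',o[...,::-1])
E
```

```text
cmd [ 489.03 -243.73  160.28] 2.8838
5.8167 [ 489.80017393 -244.0811174   161.57567128] [-3.14112720e+00  2.04451783e-03  2.88398851e+00] [ 0.65328773 -0.37586848 -0.2029986 ] 0.14799447497506002
```

View pics/v5.png

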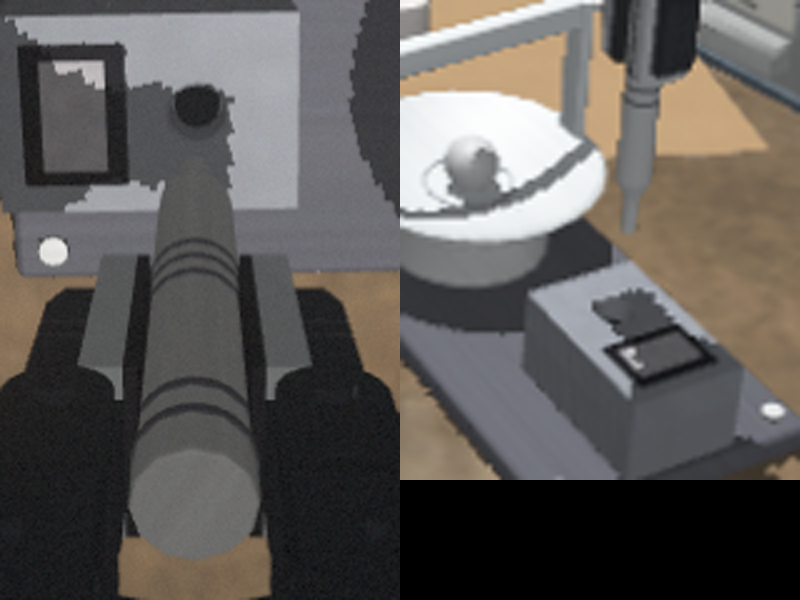

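View pics/w5.png

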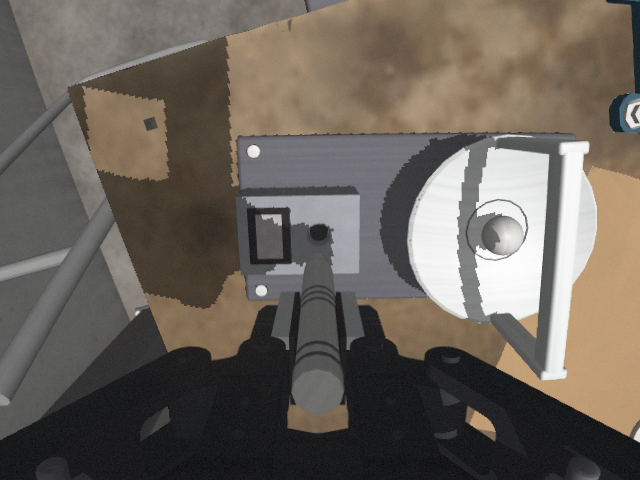

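```bash
python3 - <<'E'
from h import *
np.set_printoptions(precision=1,suppress=True)
_,_,w=load('w5');_,_,s=load('s5')
print('tip',tri(w,(317.2,255.5),s,(360+228/4-.3,270+232/4-.3)))
print('hole',plane(w,240+196/2.5-.3,190+105/2.5-.3,50), tri(w,(318.1,231.7),s,(413.35,347.6)))
s=readout.sense();print(s['eef_pos'],s['clock'])
E
```

```text
tip (array([ 490.1, -244.4,   86.7]), np.float64(1.2762210362217767))
hole [ 485.6 -242.4   50. ] (array([ 486.9, -243.4,   49.2]), np.float64(2.806946707933714))
[ 489.5 -243.9  161.3] 5.9667
```

>>> play_rows([
  [255,[0.12,0,0.5],[0,0,0]],
  [255,[0.12,0,1.5],[0,0,0]],
  [255,[0.12,0,2.5],[0,0,0]],
  [255,[0.12,0,3.2],[0,0,0]],
  [255,[0.12,0,3.2],[0,0,0]],
  [255,[0.12,0,3.2],[0,0,0]],
  [255,[0.12,0,3.2],[0,0,0]],
])

```text
clock: 6.55
eef_pos: [487.9, -243.5, 128.2]
tcp_rot: [3.142, -0.0, 2.884]
contact_force: [0.2, 0.0, 0.1]
opening: 0.149
```

```bash
python3 cmd.py did 0.12 0 3.2; python3 - <<'E'
from h import *
s=readout.sense();print(s['clock'],s['eef_pos'],s['tcp_rot'],s['contact_force'],s['opening'])
im,_,_=snap('wrist','w6'); a,_,_=snap('scene','s6')
o=np.zeros((600,800,3),np.uint8); o[:,:400]=cv2.resize(im[190:430,240:400],(400,600),interpolation=cv2.INTER_CUBIC); o[:480,400:]=cv2.resize(a[270:390,360:460],(400,480),interpolation=cv2.INTER_CUBIC)
cv2.imwrite('pics/v6.png',o[...,::-1])
E
```

```text
cmd [ 487.86 -243.42  128.28] 2.8838
6.55 [ 487.93139208 -243.45940416  128.15328324] [ 3.14154539e+00 -2.62005704e-04  2.88377675e+00] [0.1885438  0.00221323 0.07479699] 0.149055825516343
```

View pics/v6.png

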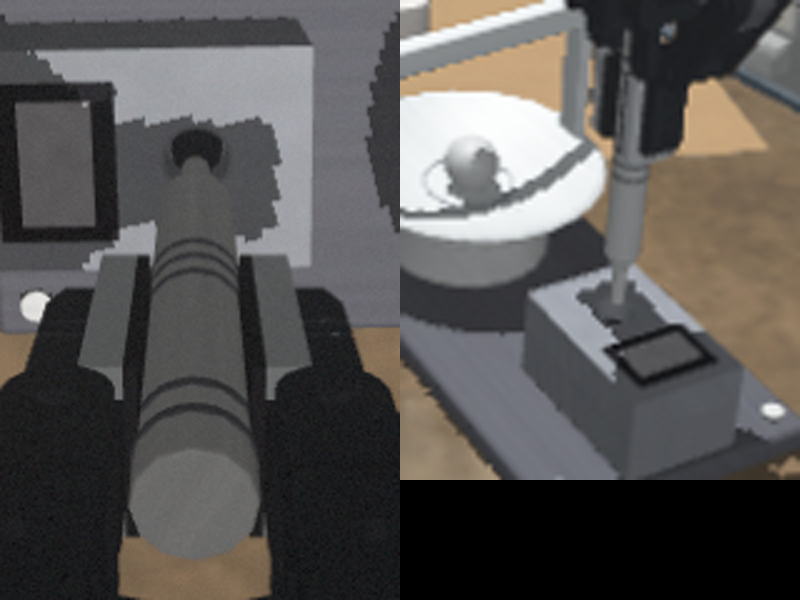

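```bash
python3 - <<'E'
from h import *
np.set_printoptions(precision=1,suppress=True)
_,_,w=load('w6');_,_,s=load('s6')
print('tip',tri(w,(317.2,255.5),s,(360+218/4-.3,270+305/4-.3)),plane(w,317.2,255.5,54.4))
print('hole',plane(w,240+196/2.5-.3,190+152/2.5-.3,50))
E
```

```text
tip (array([ 488.6, -244. ,   52. ]), np.float64(1.8190823470325863)) [ 487.2 -243.2   54.4]
hole [ 485.9 -242.4   50. ]
```

>>> play_rows([
  [255,[0.11,0.03,0],[0,0,0]],
  [255,[0.11,0.03,0.4],[0,0,0]],
  [255,[0.11,0.03,0.8],[0,0,0]],
  [255,[0.11,0.03,1.2],[0,0,0]],
  [255,[0.11,0.03,1.4],[0,0,0]],
  [255,[0.11,0.03,1.4],[0,0,0]],
  [255,[0.11,0.03,1.4],[0,0,0]],
])

```text
clock: 7.23
eef_pos: [486.8, -242.8, 114.2]
tcp_rot: [3.142, -0.0, 2.884]
contact_force: [0.4, 0.8, 0.8]
opening: 0.149
```

>>> play_rows([
  [255,[0,0,0.1],[0,0,0]],
  [255,[0,0,0.2],[0,0,0]],
  [255,[0,0,0.2],[0,0,0]],
  [255,[0,0,0.2],[0,0,0]],
])

```text
clock: 7.57
eef_pos: [486.9, -242.9, 112.4]
tcp_rot: [3.142, 0.0, 2.884]
contact_force: [-0.1, 0.6, 2.2]
opening: 0.149
```

```bash
python3 cmd.py did 0.11 0.03 1.4;python3 cmd.py did 0 0 .2; python3 - <<'E'
from h import *
s=readout.sense();print(s['clock'],s['eef_pos'],s['contact_force'],s['wrist_torque'])
E
```

```text
cmd [ 486.88 -242.85  114.28] 2.8838
cmd [ 486.88 -242.85  112.28] 2.8838
7.5667 [ 486.90354178 -242.86678097  112.39190116] [-0.13544964  0.57513512  2.21482294] [ 0.17109847  0.18496599 -0.01231482]
```

>>> play_rows([
  [255,[0,0,0.1],[0,0,0]],
  [255,[0,0,0.2],[0,0,0]],
  [255,[0,0,0.2],[0,0,0]],
  [255,[0,0,0.2],[0,0,0]],
])

```text
clock: 7.9
eef_pos: [487.2, -243.0, 110.8]
tcp_rot: [-3.142, 0.001, 2.884]
contact_force: [-1.4, 1.4, 8.4]
opening: 0.15
```

>>> play_rows([
  [255,[0,0,0.05],[0,0,0]],
  [255,[0,0,0.05],[0,0,0]],
  [255,[0,0,0.05],[0,0,0]],
])

```text
clock: 8.15
eef_pos: [487.3, -243.0, 110.6]
tcp_rot: [-3.141, 0.001, 2.884]
contact_force: [-2.8, 0.8, 12.4]
opening: 0.145
```

```bash
python3 cmd.py did 0 0 .25; python3 - <<'E'
from h import *
s=readout.sense();print(s['clock'],s['eef_pos'],s['contact_force'],s['wrist_torque'])
im,_,_=snap('wrist','w7'); a,_,_=snap('scene','s7')
o=np.zeros((600,800,3),np.uint8); o[:,:400]=cv2.resize(im[190:430,240:400],(400,600),interpolation=cv2.INTER_CUBIC); o[:480,400:]=cv2.resize(a[270:390,360:460],(400,480),interpolation=cv2.INTER_CUBIC)
cv2.imwrite('pics/v7.png',o[...,::-1])
E
```

```text
cmd [ 486.88 -242.85  109.78] 2.8838
8.15 [ 487.3268402  -243.00656677  110.61303134] [-2.76252732  0.78542859 12.44256338] [ 0.38809893  0.48526193 -0.02594941]
```

View pics/v7.png

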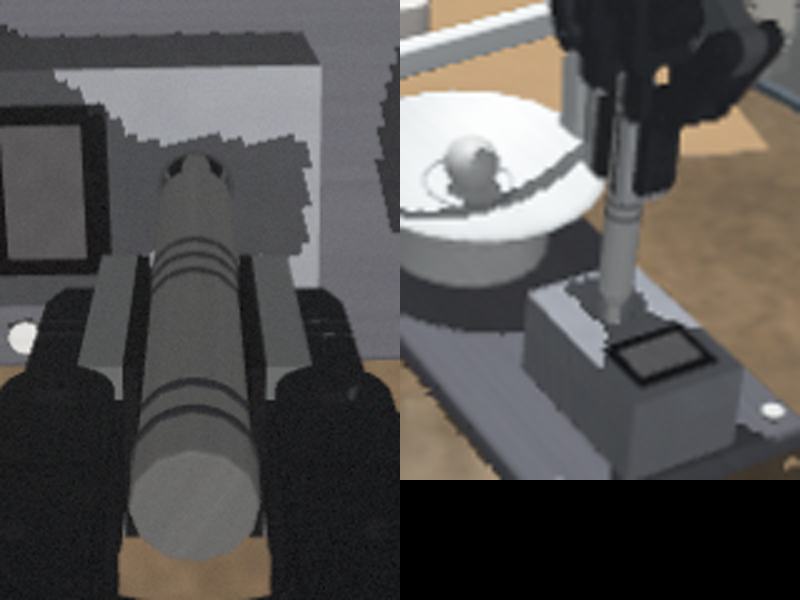

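The force rose from about 2 N to 12 N with the TCP at 110.6, so the tip is near z 37 inside the hole and the button has bottomed. Now I'll retract and return the pin.

>>> play_rows([
  [255,[0,0,-0.5],[0,0,0]],
  [255,[0,0,-1.5],[0,0,0]],
  [255,[0,0,-3],[0,0,0]],
  [255,[0,0,-6],[0,0,0]],
  [255,[0,0,-9.5],[0,0,0]],
  [255,[0,0,-12],[0,0,0]],
  [255,[0,0,-13],[0,0,0]],
  [255,[0,0,-13],[0,0,0]],
])

```text
clock: 8.92
eef_pos: [488.2, -243.6, 242.5]
tcp_rot: [-3.14, 0.005, 2.884]
contact_force: [-0.6, -0.4, -0.2]
opening: 0.15
```

```bash
python3 cmd.py did 0 0 -13;python3 cmd.py to 466.6 335.3 239.78
```

```text
cmd [ 486.88 -242.85  239.78] 2.8838
shift cm [16.701 55.388  0.   ] rz 0 rows>= 13.873033480404366 0.0
```

>>> play_rows([
  [255,[0.5,1.6,0],[0,0,0]],
  [255,[1.4,4.6,0],[0,0,0]],
  [255,[2.4,7.8,0],[0,0,0]],
  [255,[3.4,11.0,0],[0,0,0]],
  [255,[4.4,14.3,0],[0,0,0]],
  [255,[5.4,17.6,0],[0,0,0]],
  [255,[6.4,20.8,0],[0,0,0]],
  [255,[7.4,24.1,0],[0,0,0]],
  [255,[8.4,27.3,0],[0,0,0]],
  [255,[9.4,30.5,0],[0,0,0]],
  [255,[10.4,33.8,0],[0,0,0]],
  [255,[10.8,35.2,0],[0,0,0]],
])

```text
clock: 9.92
eef_pos: [470.8, 128.1, 237.9]
tcp_rot: [-3.141, -0.003, 2.885]
contact_force: [0.2, -1.2, -1.1]
opening: 0.145
```

```bash
python3 cmd.py did 10.8 35.2 0;python3 cmd.py to 465.9 335.3 159.78
```

```text
cmd [472.19 125.05 239.78] 2.8838
shift cm [ 5.968 20.17   8.   ] rz 0 rows>= 5.396681638148755 0.0
```

>>> play_rows([
  [255,[0.8,2.6,0],[0,0,0]],
  [255,[1.7,5.7,0],[0,0,0]],
  [255,[2.7,9.0,0],[0,0,0]],
  [255,[3.6,12.2,0],[0,0,0]],
  [255,[4.6,15.4,0],[0,0,0]],
  [255,[5.5,18.4,0],[0,0,0]],
  [255,[5.97,20.17,0],[0,0,0]],
  [255,[5.97,20.17,3],[0,0,0]],
  [255,[5.97,20.17,6],[0,0,0]],
  [255,[5.97,20.17,8],[0,0,0]],
  [255,[5.97,20.17,8],[0,0,0]],
  [255,[5.97,20.17,8],[0,0,0]],
])

```text
clock: 10.92
eef_pos: [464.5, 334.4, 157.6]
tcp_rot: [-3.138, -0.003, 2.884]
contact_force: [1.1, 0.4, -0.2]
opening: 0.15
```

>>> play_rows([
  [255,[0,0,0],[0,0,0]],
  [255,[0,0,0],[0,0,0]],
  [255,[0,0,0],[0,0,0]],
])

```text
clock: 11.17
eef_pos: [466.7, 335.7, 161.1]
tcp_rot: [3.14, 0.002, 2.884]
contact_force: [-0.0, 0.9, -1.0]
opening: 0.153
```

```bash
python3 cmd.py did 5.97 20.17 8; python3 - <<'E'
from h import *
s=readout.sense();print(s['clock'],s['eef_pos'],s['tcp_rot'],s['contact_force'],s['opening'])
im,_,_=snap('wrist','w8'); a,_,_=snap('scene','s8')
o=np.zeros((600,800,3),np.uint8)
o[:,:400]=cv2.resize(im[190:430,240:400],(400,600),interpolation=cv2.INTER_CUBIC)
o[:,400:]=cv2.resize(a[180:260,200:253],(400,600),interpolation=cv2.INTER_CUBIC)
cv2.imwrite('pics/v8.png',o[...,::-1])
E
```

```text
cmd [465.88 335.31 159.78] 2.8838
11.1667 [466.66989146 335.70277541 161.13182271] [3.13981860e+00 1.51617358e-03 2.88359919e+00] [-0.01189025  0.93987583 -1.04573003] 0.15291863157166652
```

View pics/v8.png

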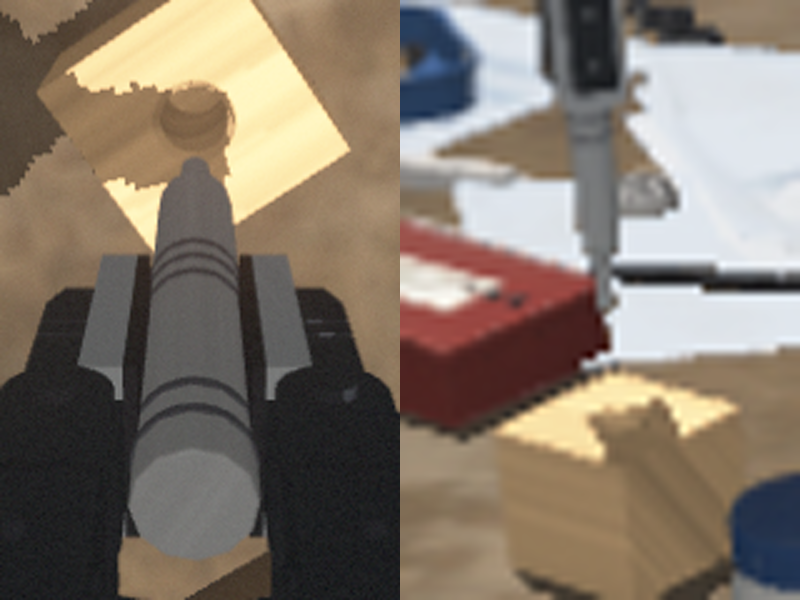

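>>> play_rows([
  [255,[0,0,1],[0,0,0]],
  [255,[0,0,2.5],[0,0,0]],
  [255,[0,0,4],[0,0,0]],
  [255,[0,0,5],[0,0,0]],
  [255,[0,0,5.5],[0,0,0]],
  [255,[0,0,5.8],[0,0,0]],
  [255,[0,0,5.8],[0,0,0]],
  [255,[0,0,5.8],[0,0,0]],
])

```text
clock: 11.93
eef_pos: [466.1, 335.5, 102.1]
tcp_rot: [3.141, 0.0, 2.884]
contact_force: [-0.5, -0.3, -0.6]
opening: 0.15
```

```bash
python3 cmd.py did 0 0 5.8; python3 - <<'E'
from h import *
s=readout.sense();print(s['clock'],s['eef_pos'],s['contact_force'],s['wrist_torque'])
im,_,_=snap('wrist','w9')
cv2.imwrite('pics/v9.png',cv2.resize(im[190:430,240:400],(400,600),interpolation=cv2.INTER_CUBIC)[...,::-1])
E
```

```text
cmd [465.88 335.31 101.78] 2.8838
11.9333 [466.13173378 335.49061671 102.10456283] [-0.49187958 -0.32755248 -0.58270597] [-0.01525034  0.02703176  0.01473933]
```

View pics/v9.png

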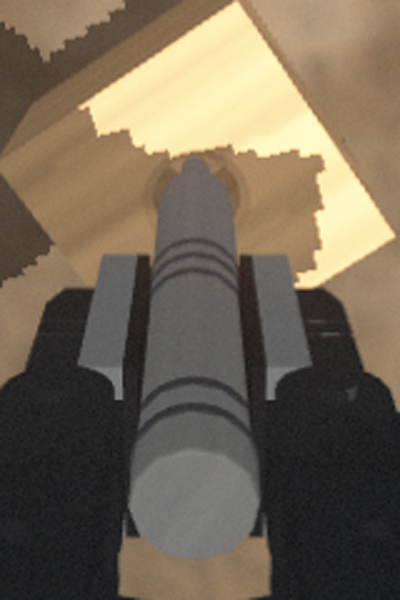

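>>> play_rows([
  [255,[0,0,0.5],[0,0,0]],
  [255,[0,0,1.0],[0,0,0]],
  [255,[0,0,1.5],[0,0,0]],
  [255,[0,0,1.8],[0,0,0]],
  [255,[0,0,1.8],[0,0,0]],
  [255,[0,0,1.8],[0,0,0]],
])

```text
clock: 12.48
eef_pos: [465.7, 335.2, 83.4]
tcp_rot: [-3.141, -0.0, 2.884]
contact_force: [0.1, -0.1, -0.8]
opening: 0.149
```

>>> play_rows([
  [255,[0,0,0.1],[0,0,0]],
  [200,[0,0,0.1],[0,0,0]],
  [150,[0,0,0.1],[0,0,0]],
  [100,[0,0,0.1],[0,0,0]],
  [40,[0,0,0.1],[0,0,0]],
  [0,[0,0,0.1],[0,0,0]],
  [0,[0,0,0.1],[0,0,0]],
  [0,[0,0,0.1],[0,0,0]],
  [0,[0,0,0.1],[0,0,0]],
  [0,[0,0,0.1],[0,0,0]],
])

```text
clock: 13.32
eef_pos: [465.9, 335.3, 82.8]
tcp_rot: [-3.142, -0.0, 2.884]
contact_force: [0.4, 0.5, -0.4]
opening: 0.998
```

>>> play_rows([
  [0,[0,0,-1],[0,0,0]],
  [0,[0,0,-3],[0,0,0]],
  [0,[0,0,-6],[0,0,0]],
  [0,[0,0,-9],[0,0,0]],
  [0,[0,0,-12],[0,0,0]],
  [0,[0,0,-15],[0,0,0]],
  [0,[0,0,-17],[0,0,0]],
  [0,[0,0,-17],[0,0,0]],
  [0,[0,0,-17],[0,0,0]],
])

```text
clock: 14.07
eef_pos: [466.4, 335.7, 254.7]
tcp_rot: [3.139, 0.002, 2.884]
contact_force: [-0.1, 0.5, -0.8]
opening: 1.002
```

```bash
python3 cmd.py did 0 0 1.9;python3 cmd.py did 0 0 -17; python3 - <<'E'
from h import *
np.set_printoptions(precision=1,suppress=True)
s=readout.sense();print(s['clock'],s['eef_pos'],s['contact_force'],s['opening'])
im,_,_=snap('wrist','w10'); a,_,c=snap('scene','s10');t,_,_=snap('top','t10')
o=np.zeros((600,800,3),np.uint8); o[:,:400]=cv2.resize(im[140:440,220:420],(400,600)); o[:,400:]=cv2.resize(a[190:270,200:253],(400,600),interpolation=cv2.INTER_CUBIC)
cv2.imwrite('pics/v10.png',o[...,::-1])
E
python3 cmd.py to 515.7 -131.6 250 2.957
```

```text
cmd [465.88 335.31  82.78] 2.8838
cmd [465.88 335.31 252.78] 2.8838
14.0667 [466.4 335.7 254.7] [-0.1  0.5 -0.8] 1.0024072217149804
shift cm [-16.721 -43.878   0.278] rz -0.0732 rows>= 11.260573475651992 0.5855999999999995
```

View pics/v10.png

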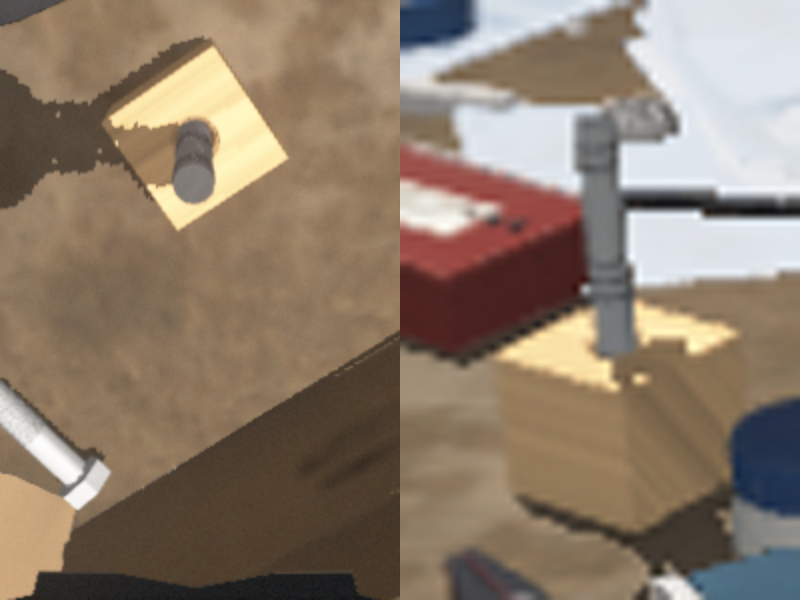

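The pin is back upright in its holder. Now I'll move over the dish at a safe height.

>>> play_rows([
  [0,[-0.5,-1.3,0],[0,0,0]],
  [0,[-1.5,-4.0,0],[0,0,0]],
  [0,[-2.7,-7.1,0],[0,0,0]],
  [0,[-3.9,-10.2,0],[0,0,0]],
  [0,[-5.1,-13.3,0],[0,0,0]],
  [0,[-6.3,-16.4,0],[0,0,0]],
  [0,[-7.5,-19.6,0],[0,0,0]],
  [0,[-8.7,-22.8,0],[0,0,0]],
  [0,[-9.9,-26.0,0],[0,0,0]],
  [0,[-11.1,-29.2,0],[0,0,0]],
  [0,[-12.3,-32.3,0],[0,0,0]],
  [0,[-12.6,-33.1,0],[0,0,0]],
])

```text
clock: 15.22
eef_pos: [502.6, -21.2, 251.9]
tcp_rot: [-3.14, -0.001, 2.882]
contact_force: [-0.6, 0.3, 0.8]
opening: 1.0
```

```bash
python3 cmd.py did -12.6 -33.1 0;python3 cmd.py to 515.7 -131.6 220 2.957
```

```text
cmd [503.33 -16.88 252.78] 2.8838
shift cm [ -4.121 -10.778   3.278] rz -0.0732 rows>= 2.876571776679126 0.5855999999999995
```

>>> play_rows([
  [0,[-0.9,-2.4,0.5],[0,0,0]],
  [0,[-2.0,-5.2,1.5],[0,0,-0.02]],
  [0,[-3.0,-7.9,2.5],[0,0,-0.05]],
  [0,[-3.8,-10.0,3],[0,0,-0.073]],
  [0,[-4.12,-10.78,3.3],[0,0,-0.073]],
  [0,[-4.12,-10.78,3.3],[0,0,-0.073]],
  [0,[-4.12,-10.78,3.3],[0,0,-0.073]],
  [0,[-4.12,-10.78,3.3],[0,0,-0.073]],
  [0,[-4.12,-10.78,3.3],[0,0,-0.073]],
])

```text
clock: 15.97
eef_pos: [515.7, -130.5, 220.1]
tcp_rot: [3.141, 0.0, 2.958]
contact_force: [0.6, -0.5, 0.1]
opening: 1.002
```

```bash
python3 cmd.py did -4.12 -10.78 3.3 -0.073; python3 - <<'E'
from h import *
np.set_printoptions(precision=3,suppress=True)
s=readout.sense();print(s['clock'],s['eef_pos'],s['tcp_rot'],s['qpos'],s['contact_force'],s['opening'])
im,_,_=snap('wrist','w11'); snap('scene','s11')
E
```

```text
cmd [ 515.69 -131.62  219.78] 2.9568
15.9667 [ 515.687 -130.493  220.066] [3.141 0.    2.958] [-0.251  0.22   1.844  0.     1.077 -1.638] [ 0.589 -0.514  0.067] 1.0023116210808154
```

View pics/w11.png

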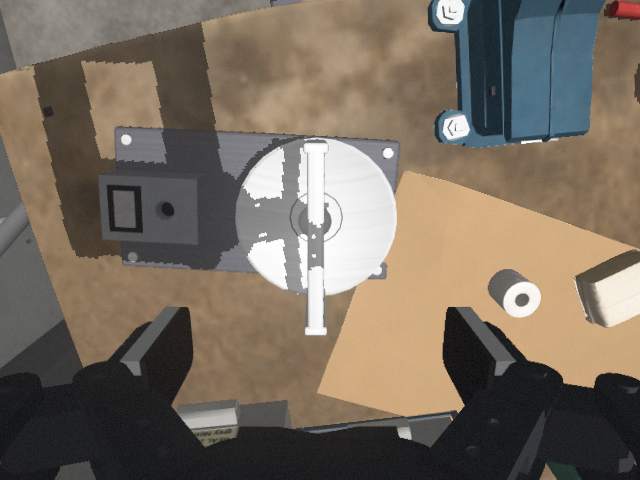

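View pics/s11.png

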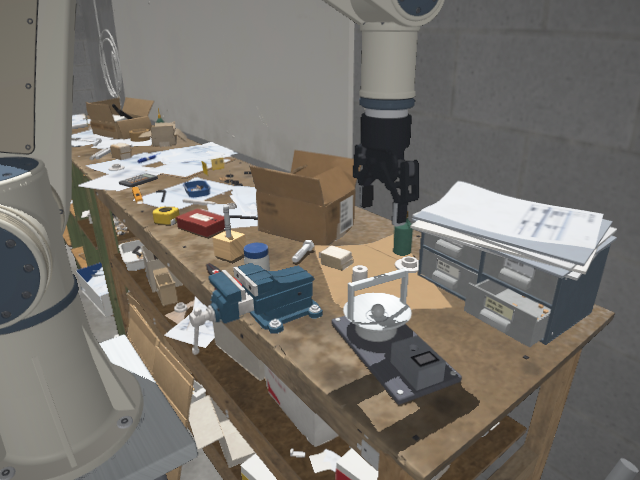

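```bash
python3 - <<'E'
from h import *
np.set_printoptions(precision=1,suppress=True)
im,_,w=load('w11')
a=cv2.resize(im[130:350,240:400],None,fx=3,fy=3-.3,interpolation=cv2.INTER_CUBIC); 
cv2.imwrite('pics/v11.png',a[...,::-1])
_,_,t=load('top0');_,_,s=load('scene0')
# bar pixels per row, bright between
for v in range(150,330,20):
    row=im[v,296:336].astype(int).sum(1); print(v,' '.join(str(x//3) for x in row))
E
```

```text
150 131 127 132 145 236 238 235 165 219 242 247 248 248 248 252 253 251 252 254 253 253 253 254 254 254 253 251 251 251 251 245 233 202 234 233 234 233 233 234 233
170 135 136 136 155 243 241 241 241 241 241 237 159 221 241 248 248 247 249 250 252 253 253 254 254 254 254 249 238 206 239 239 238 239 238 238 238 238 238 237 237
190 138 139 139 166 246 247 248 247 248 247 243 181 221 238 248 247 246 247 249 251 252 253 253 254 254 253 247 240 222 245 245 245 244 244 244 244 244 244 243 243
210 144 143 143 142 144 144 121 115 119 116 123 149 216 237 247 245 245 247 248 250 251 252 253 253 254 252 245 233 130 113 127 202 247 247 247 247 247 246 247 245
230 144 146 143 146 140 117 115 118 117 119 120 121 136 142 145 140 141 144 142 144 146 149 147 148 150 148 140 131 119 118 114 119 178 243 249 248 247 248 246 247
250 156 157 195 254 254 254 254 254 254 254 253 204 136 143 143 141 139 139 142 144 148 149 148 150 147 142 135 157 242 252 253 252 252 252 252 251 252 251 251 251
270 151 153 153 154 184 251 251 252 251 251 249 194 174 202 216 222 243 245 246 247 248 249 251 252 252 247 240 223 236 249 248 249 248 248 247 247 246 247 246 246
290 148 148 148 150 150 150 152 153 152 148 148 133 196 227 240 243 243 244 245 246 248 248 250 251 251 246 237 196 148 232 245 245 244 243 244 243 244 243 244 243
310 120 119 118 119 121 121 124 125 125 120 109 119 185 222 239 242 241 241 244 245 246 248 249 249 250 244 235 183 115 128 124 123 123 123 125 125 125 126 119 121
```

View pics/v11.png

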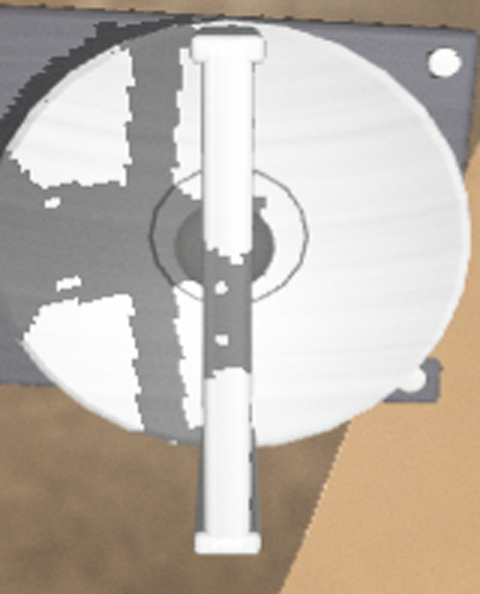

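```bash
python3 - <<'E'
from h import *
np.set_printoptions(precision=1,suppress=True)
_,_,w=load('w11');_,_,t=load('top0');_,_,s=load('scene0')
a=plane(w,315.7,142,122);b=plane(w,315.2,333.5,122);print(a,b,(a+b)/2,np.arctan2(*(b-a)[[1,0]]))
for z in(115,122):
  a=plane(w,315.6,170,z);b=plane(w,315.3,310,z);print(a,b,np.arctan2(*(b-a)[[1,0]]),np.linalg.norm(plane(w,307.3,250,z)-plane(w,323.6,250,z)))
Z=lambda x,y:(350+x/5-.4,215+y/5-.4); S=lambda x,y:(320+x/4-.4,260+y/4-.4)
# ends of bar outer: top view far/near outer end
print(tri(w,(315.4,333),t,Z(273,61)),tri(w,(315.7,142),t,Z(238,308)))
print(tri(w,(315.4,333),s,S(346,43)),tri(w,(315.7,142),s,S(118,97)))
E
python3 cmd.py to 515.7 -131.6 96
```

```text
[ 457.3 -120.3  122. ] [ 572.4 -142.3  122. ] [ 514.9 -131.3  122. ] -0.18863398061788053
[ 473.2 -123.3  115. ] [ 559.7 -139.8  115. ] -0.1881791350237886 9.94187895885217
[ 472.5 -123.2  122. ] [ 556.6 -139.2  122. ] -0.18817913502378888 9.662093376936745
(array([ 573.4, -142.1,  119.3]), np.float64(0.45230789996193793)) (array([ 457.5, -120.1,  131.3]), np.float64(0.971701065648294))
(array([ 574.7, -142.5,  116.6]), np.float64(0.2539534672981142)) (array([ 457.9, -120.8,  121.5]), np.float64(1.4306897972663193))
shift cm [-1.0000e-03  2.0000e-03  1.2378e+01] rz 0 rows>= 2.9683693560070257 0.0
```

The dish bar is at azimuth -0.188, its middle near (515.3,-131.4), its top at about z 121 and its width about 10 mm. The gripper is already aligned, so I'll descend.

>>> play_rows([
  [0,[0,0,1],[0,0,0]],
  [0,[0,0,3],[0,0,0]],
  [0,[0,0,5.5],[0,0,0]],
  [0,[0,0,8],[0,0,0]],
  [0,[0,0,10],[0,0,0]],
  [0,[0,0,11.5],[0,0,0]],
  [0,[0,0,12.3],[0,0,0]],
  [0,[0,0,12.3],[0,0,0]],
  [0,[0,0,12.3],[0,0,0]],
  [0,[0,0,12.3],[0,0,0]],
])

```text
clock: 16.9
eef_pos: [516.4, -131.7, 97.6]
tcp_rot: [-3.142, 0.001, 2.957]
contact_force: [-0.0, 0.2, 0.7]
opening: 1.001
```

```bash
python3 cmd.py did 0 0 12.3; python3 - <<'E'
from h import *
np.set_printoptions(precision=3,suppress=True)
s=readout.sense();print(s['clock'],s['eef_pos'],s['tcp_rot'],s['contact_force'],s['opening'])
im,_,_=snap('wrist','w12'); a,_,_=snap('scene','s12')
o=np.zeros((480,800,3),np.uint8); o[:,:400]=cv2.resize(im[80:480,130:510],(400,480)); o[:,400:]=cv2.resize(a[230:350,320:420],(400,480),interpolation=cv2.INTER_CUBIC)
cv2.imwrite('pics/v12.png',o[...,::-1])
E
```

```text
cmd [ 515.69 -131.62   96.78] 2.9568
16.9 [ 516.36  -131.682   97.583] [-3.142  0.001  2.957] [-0.009  0.182  0.683] 1.0006217895332996
```

View pics/v12.png

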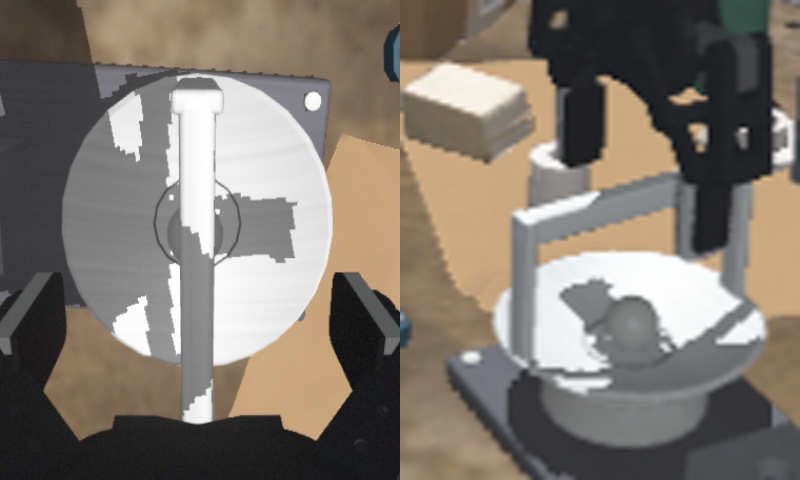

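>>> play_rows([
  [80,[0,0,0],[0,0,0]],
  [140,[0,0,0],[0,0,0]],
  [180,[0,0,0],[0,0,0]],
  [195,[0,0,0],[0,0,0]],
  [202,[0,0,0],[0,0,0]],
  [208,[0,0,0],[0,0,0]],
  [212,[0,0,0],[0,0,0]],
  [216,[0,0,0],[0,0,0]],
  [220,[0,0,0],[0,0,0]],
  [223,[0,0,0],[0,0,0]],
  [226,[0,0,0],[0,0,0]],
  [229,[0,0,0],[0,0,0]],
], squeeze=20)

```text
clock: 18.0
eef_pos: [515.7, -131.7, 96.8]
tcp_rot: [-3.141, 0.0, 2.957]
contact_force: [-0.5, -0.2, 0.3]
opening: 0.114
```

```bash
python3 - <<'E'
from h import *
np.set_printoptions(precision=3,suppress=True)
s=readout.sense();print(s['clock'],s['eef_pos'],s['tcp_rot'],s['contact_force'],s['opening'])
im,_,_=snap('wrist','w13'); a,_,_=snap('scene','s13')
o=np.zeros((480,800,3),np.uint8); o[:,:400]=cv2.resize(im[80:480,130:510],(400,480)); o[:,400:]=cv2.resize(a[230:350,320:420],(400,480),interpolation=cv2.INTER_CUBIC)
cv2.imwrite('pics/v13.png',o[...,::-1])
E
```

```text
18.0 [ 515.676 -131.698   96.813] [-3.141  0.     2.957] [-0.523 -0.18   0.252] 0.11394484209695072
```

View pics/v13.png

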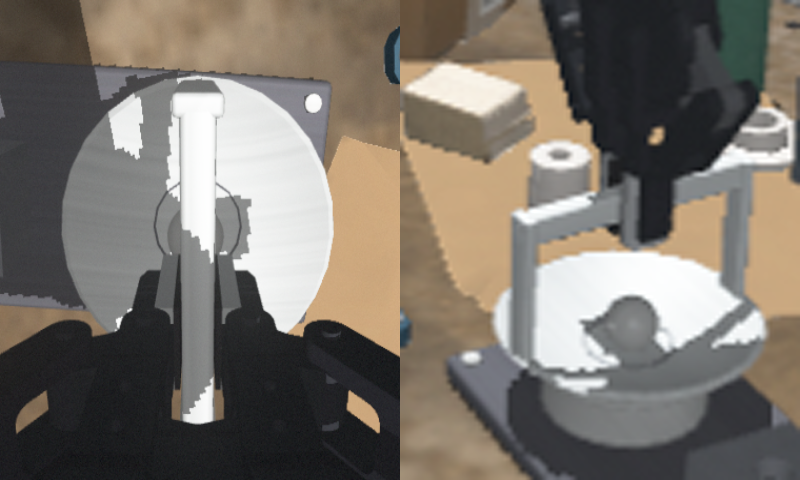

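>>> play_rows([
  [231,[0,0,0],[0,0,0]],
  [233,[0,0,0],[0,0,0]],
  [235,[0,0,0],[0,0,0]],
  [237,[0,0,0],[0,0,0]],
  [239,[0,0,0],[0,0,0]],
  [242,[0,0,0],[0,0,0]],
  [245,[0,0,0],[0,0,0]],
  [250,[0,0,0],[0,0,0]],
  [255,[0,0,0],[0,0,0]],
  [255,[0,0,0],[0,0,0]],
], squeeze=25)

```text
clock: 18.93
eef_pos: [515.7, -131.6, 96.8]
tcp_rot: [-3.142, 0.0, 2.957]
contact_force: [-1.1, -1.0, 2.7]
opening: 0.113
```

>>> play_rows([
  [255,[0,0,0],[0,0,0]],
  [255,[0,0,0],[0,0,0]],
], squeeze=40)

```text
clock: 19.1
eef_pos: [515.7, -131.7, 96.9]
tcp_rot: [-3.142, 0.0, 2.957]
contact_force: [-1.0, -1.7, 3.6]
opening: 0.108
```

>>> play_rows([
  [255,[0,0,0],[0,0,0]],
  [255,[0,0,0],[0,0,0]],
  [255,[0,0,0],[0,0,0]],
  [255,[0,0,0],[0,0,0]],
  [255,[0,0,0],[0,0,0]],
  [255,[0,0,0],[0,0,0]],
], squeeze=60)

```text
clock: 19.6
eef_pos: [515.7, -131.7, 96.9]
tcp_rot: [-3.142, 0.0, 2.957]
contact_force: [-1.8, -1.0, 4.9]
opening: 0.099
```

```bash
python3 - <<'E'
from h import *
np.set_printoptions(precision=3,suppress=True)
s=readout.sense();print(s['clock'],s['eef_pos'],s['tcp_rot'],s['contact_force'],s['wrist_torque'],s['opening'])
im,_,_=snap('wrist','w14'); a,_,_=snap('scene','s14')
o=np.zeros((480,800,3),np.uint8); o[:,:400]=cv2.resize(im[80:480,130:510],(400,480)); o[:,400:]=cv2.resize(a[230:350,320:420],(400,480),interpolation=cv2.INTER_CUBIC)
cv2.imwrite('pics/v14.png',o[...,::-1])
E
```

```text
19.6 [ 515.742 -131.663   96.909] [-3.142  0.     2.957] [-1.806 -1.034  4.885] [-0.203  0.28  -0.037] 0.09933950471184823
```

View pics/v14.png

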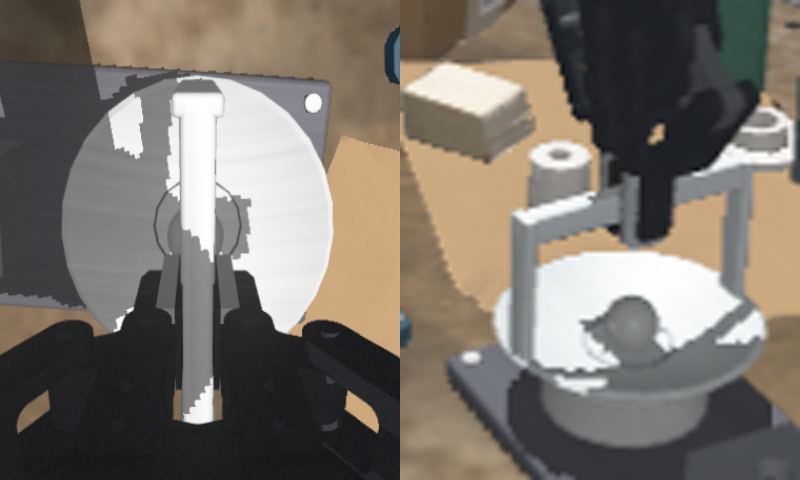

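The bar is gripped and the ball is centred. I'll begin a gentle lift.

>>> play_rows([
  [255,[0,0,-0.03],[0,0,0]],
  [255,[0,0,-0.1],[0,0,0]],
  [255,[0,0,-0.2],[0,0,0]],
  [255,[0,0,-0.35],[0,0,0]],
  [255,[0,0,-0.5],[0,0,0]],
  [255,[0,0,-0.65],[0,0,0]],
  [255,[0,0,-0.8],[0,0,0]],
  [255,[0,0,-0.9],[0,0,0]],
  [255,[0,0,-0.97],[0,0,0]],
  [255,[0,0,-1],[0,0,0]],
  [255,[0,0,-1],[0,0,0]],
  [255,[0,0,-1],[0,0,0]],
])

```text
clock: 20.7
eef_pos: [515.7, -131.6, 106.8]
tcp_rot: [3.142, 0.0, 2.957]
contact_force: [0.4, -0.2, -2.4]
opening: 0.105
```

```bash
python3 cmd.py did 0 0 -1; cat > look.py <<'E'
import sys
from h import *
n=sys.argv[1]
np.set_printoptions(precision=3,suppress=True)
s=readout.sense();print(s['clock'],s['eef_pos'],s['tcp_rot'],s['contact_force'],s['wrist_torque'],s['opening'])
im,_,_=snap('wrist','w'+n); a,_,_=snap('scene','s'+n)
o=np.zeros((480,800,3),np.uint8); o[:,:400]=cv2.resize(im[80:480,130:510],(400,480)); o[:,400:]=cv2.resize(a[230:350,320:420],(400,480),interpolation=cv2.INTER_CUBIC)
cv2.imwrite('pics/v%s.png'%n,o[...,::-1])
E
python3 look.py 15
```

```text
cmd [ 515.69 -131.62  106.78] 2.9568
20.7 [ 515.667 -131.609  106.78 ] [3.142 0.    2.957] [ 0.421 -0.225 -2.427] [-0.069  0.038  0.02 ] 0.10459397183731203
```

View pics/v15.png

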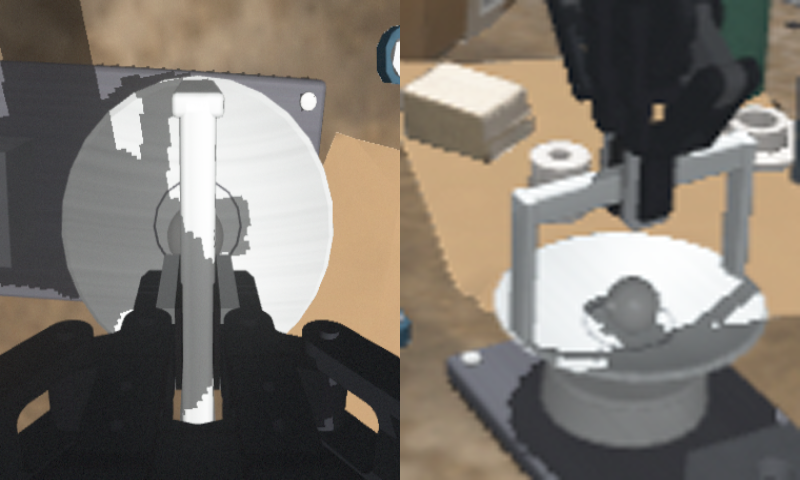

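>>> play_rows([
  [255,[0,0,-0.05],[0,0,0]],
  [255,[0,0,-0.15],[0,0,0]],
  [255,[0,0,-0.32],[0,0,0]],
  [255,[0,0,-0.55],[0,0,0]],
  [255,[0,0,-0.85],[0,0,0]],
  [255,[0,0,-1.2],[0,0,0]],
  [255,[0,0,-1.6],[0,0,0]],
  [255,[0,0,-2.05],[0,0,0]],
  [255,[0,0,-2.5],[0,0,0]],
  [255,[0,0,-2.95],[0,0,0]],
  [255,[0,0,-3.4],[0,0,0]],
  [255,[0,0,-3.85],[0,0,0]],
])

```text
clock: 21.8
eef_pos: [515.7, -131.6, 145.8]
tcp_rot: [-3.142, 0.0, 2.957]
contact_force: [0.7, 0.0, -3.0]
opening: 0.102
```

>>> play_rows([
  [255,[0,0,-0.45],[0,0,0]],
  [255,[0,0,-0.9],[0,0,0]],
  [255,[0,0,-1.35],[0,0,0]],
  [255,[0,0,-1.8],[0,0,0]],
  [255,[0,0,-2.25],[0,0,0]],
  [255,[0,0,-2.7],[0,0,0]],
  [255,[0,0,-3.15],[0,0,0]],
  [255,[0,0,-3.6],[0,0,0]],
  [255,[0,0,-4.0],[0,0,0]],
  [255,[0,0,-4.35],[0,0,0]],
  [255,[0,0,-4.65],[0,0,0]],
  [255,[0,0,-4.88],[0,0,0]],
])

```text
clock: 22.8
eef_pos: [515.7, -131.6, 194.5]
tcp_rot: [-3.142, 0.0, 2.957]
contact_force: [0.2, -0.3, -3.5]
opening: 0.103
```

>>> play_rows([
  [255,[0,0,-0.15],[0,0,0]],
  [255,[0,0,-0.23],[0,0,0]],
  [255,[0,0,-0.27],[0,0,0]],
  [255,[0,0,-0.27],[0,0,0]],
  [255,[0,0,-0.27],[0,0,0]],
  [255,[0,0,-0.27],[0,0,0]],
])

```text
clock: 23.3
eef_pos: [515.6, -131.6, 196.6]
tcp_rot: [-3.142, -0.0, 2.957]
contact_force: [0.1, -0.4, -3.0]
opening: 0.102
```

```bash
python3 cmd.py did 0 0 -9; python3 look.py 16; python3 - <<'E'
from h import *
print(readout.sense()['qpos'])
E
```

```text
cmd [ 515.69 -131.62  196.78] 2.9568
23.3 [ 515.582 -131.611  196.605] [-3.142 -0.     2.957] [ 0.063 -0.411 -2.989] [ 0.042 -0.035 -0.003] 0.10232843195545198
[-2.52680449e-01  2.47554296e-01  1.86607879e+00 -2.73255054e-05
  1.02818418e+00 -1.63870087e+00]
```

View pics/v16.png

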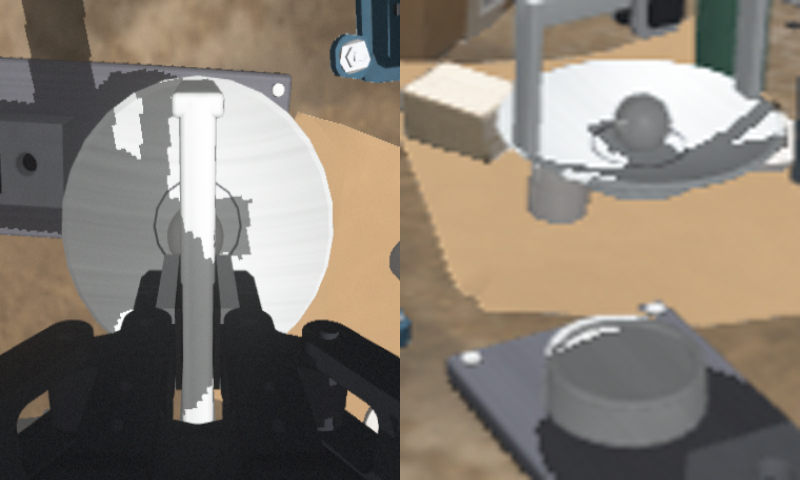

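It is level and centred. Next is a smooth quarter turn of rz +1.621 in total.

>>> play_rows([
  [255,[0,0,0],[0,0,0.004]],
  [255,[0,0,0],[0,0,0.012]],
  [255,[0,0,0],[0,0,0.024]],
  [255,[0,0,0],[0,0,0.04]],
  [255,[0,0,0],[0,0,0.06]],
  [255,[0,0,0],[0,0,0.084]],
  [255,[0,0,0],[0,0,0.112]],
  [255,[0,0,0],[0,0,0.142]],
  [255,[0,0,0],[0,0,0.172]],
  [255,[0,0,0],[0,0,0.202]],
  [255,[0,0,0],[0,0,0.232]],
  [255,[0,0,0],[0,0,0.262]],
])

```text
clock: 24.4
eef_pos: [515.7, -131.6, 196.8]
tcp_rot: [3.142, 0.0, 2.692]
contact_force: [-0.5, 0.0, -3.0]
opening: 0.103
```

>>> play_rows([
  [255,[0,0,0],[0,0,0.03]],
  [255,[0,0,0],[0,0,0.06]],
  [255,[0,0,0],[0,0,0.09]],
  [255,[0,0,0],[0,0,0.12]],
  [255,[0,0,0],[0,0,0.15]],
  [255,[0,0,0],[0,0,0.18]],
  [255,[0,0,0],[0,0,0.21]],
  [255,[0,0,0],[0,0,0.24]],
  [255,[0,0,0],[0,0,0.27]],
  [255,[0,0,0],[0,0,0.3]],
  [255,[0,0,0],[0,0,0.33]],
  [255,[0,0,0],[0,0,0.36]],
])

```text
clock: 25.4
eef_pos: [515.7, -131.6, 196.8]
tcp_rot: [-3.142, -0.0, 2.332]
contact_force: [0.6, 0.1, -2.8]
opening: 0.105
```

```bash
python3 look.py 17
```

```text
25.4 [ 515.67  -131.615  196.776] [-3.142 -0.     2.332] [ 0.554  0.08  -2.754] [ 0.025  0.042 -0.015] 0.1054395498863699
```

View pics/v17.png

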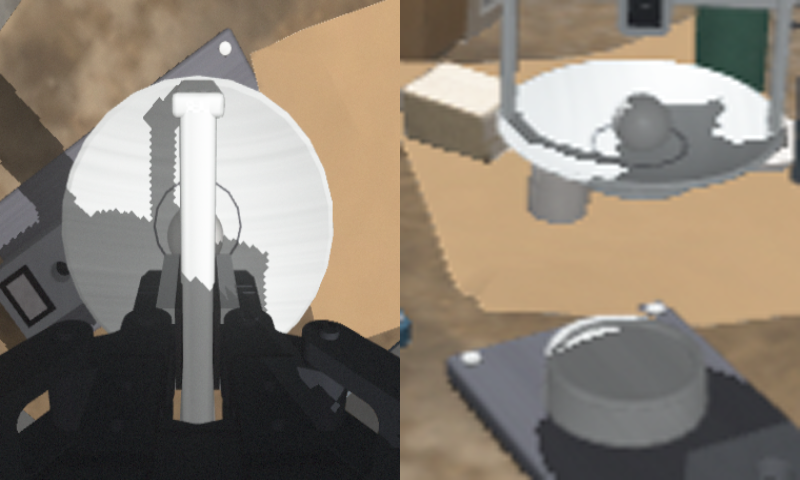

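The ball is still centred. I'll continue the turn.

>>> play_rows([
  [255,[0,0,0],[0,0,0.015]],
  [255,[0,0,0],[0,0,0.04]],
  [255,[0,0,0],[0,0,0.07]],
  [255,[0,0,0],[0,0,0.1]],
  [255,[0,0,0],[0,0,0.13]],
  [255,[0,0,0],[0,0,0.16]],
  [255,[0,0,0],[0,0,0.19]],
  [255,[0,0,0],[0,0,0.22]],
  [255,[0,0,0],[0,0,0.25]],
  [255,[0,0,0],[0,0,0.28]],
  [255,[0,0,0],[0,0,0.31]],
  [255,[0,0,0],[0,0,0.34]],
])

```text
clock: 26.5
eef_pos: [515.7, -131.6, 196.8]
tcp_rot: [3.142, 0.0, 1.993]
contact_force: [-0.6, -0.1, -3.1]
opening: 0.104
```

>>> play_rows([
  [255,[0,0,0],[0,0,0.03]],
  [255,[0,0,0],[0,0,0.06]],
  [255,[0,0,0],[0,0,0.09]],
  [255,[0,0,0],[0,0,0.12]],
  [255,[0,0,0],[0,0,0.15]],
  [255,[0,0,0],[0,0,0.18]],
  [255,[0,0,0],[0,0,0.21]],
  [255,[0,0,0],[0,0,0.24]],
  [255,[0,0,0],[0,0,0.27]],
  [255,[0,0,0],[0,0,0.3]],
  [255,[0,0,0],[0,0,0.33]],
  [255,[0,0,0],[0,0,0.36]],
])

```text
clock: 27.5
eef_pos: [515.7, -131.6, 196.8]
tcp_rot: [-3.142, 0.0, 1.633]
contact_force: [-0.0, 0.6, -3.0]
opening: 0.1
```

>>> play_rows([
  [255,[0,0,0],[0,0,0.03]],
  [255,[0,0,0],[0,0,0.06]],
  [255,[0,0,0],[0,0,0.09]],
  [255,[0,0,0],[0,0,0.12]],
  [255,[0,0,0],[0,0,0.15]],
  [255,[0,0,0],[0,0,0.18]],
  [255,[0,0,0],[0,0,0.21]],
  [255,[0,0,0],[0,0,0.24]],
  [255,[0,0,0],[0,0,0.265]],
  [255,[0,0,0],[0,0,0.283]],
  [255,[0,0,0],[0,0,0.294]],
  [255,[0,0,0],[0,0,0.299]],
])

```text
clock: 28.5
eef_pos: [515.7, -131.6, 196.8]
tcp_rot: [-3.142, 0.0, 1.335]
contact_force: [-0.0, -0.1, -2.9]
opening: 0.102
```

>>> play_rows([
  [255,[0,0,0],[0,0,0]],
  [255,[0,0,0],[0,0,0]],
  [255,[0,0,0],[0,0,0]],
  [255,[0,0,0],[0,0,0]],
  [255,[0,0,0],[0,0,0]],
  [255,[0,0,0],[0,0,0]],
  [255,[0,0,0],[0,0,0]],
  [255,[0,0,0],[0,0,0]],
  [255,[0,0,0],[0,0,0]],
  [255,[0,0,0],[0,0,0]],
  [255,[0,0,0],[0,0,0]],
  [255,[0,0,0],[0,0,0]],
])

```text
clock: 29.5
eef_pos: [515.7, -131.6, 196.8]
tcp_rot: [-3.142, -0.0, 1.336]
contact_force: [0.5, 0.4, -2.8]
opening: 0.103
```

```bash
python3 look.py 18;  python3 - <<'E'
from h import *
t,_,_=snap('top','t18')
cv2.imwrite('pics/t18z.png',cv2.resize(t[200:310,170:490],(800,275),interpolation=cv2.INTER_CUBIC)[...,::-1])
E
```

```text
29.5 [ 515.673 -131.608  196.766] [-3.142 -0.     1.336] [ 0.509  0.45  -2.789] [ 0.027 -0.02   0.007] 0.10330239636764903
```

View pics/v18.png

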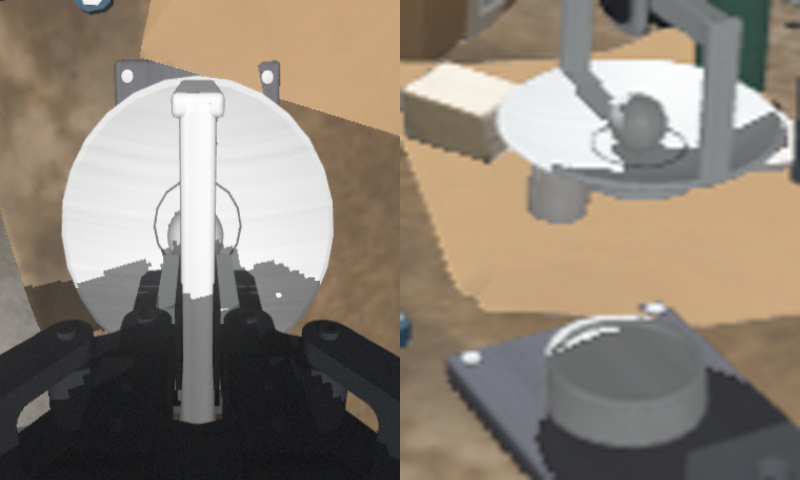

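View pics/t18z.png

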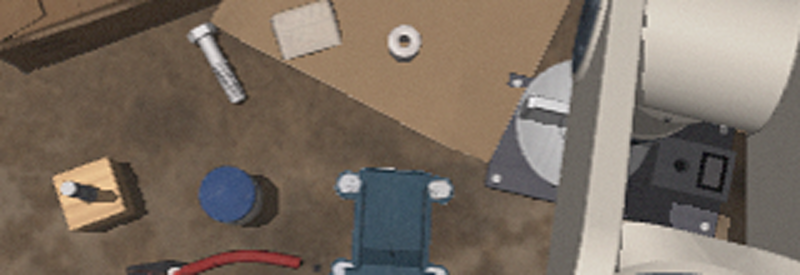

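View pics/s18.png

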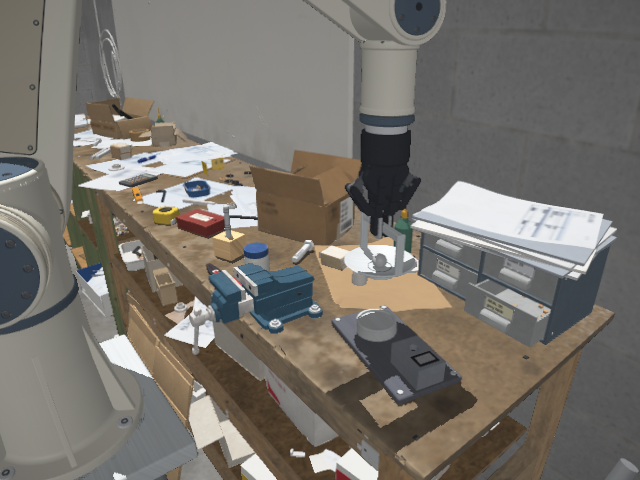

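View pics/w18.png

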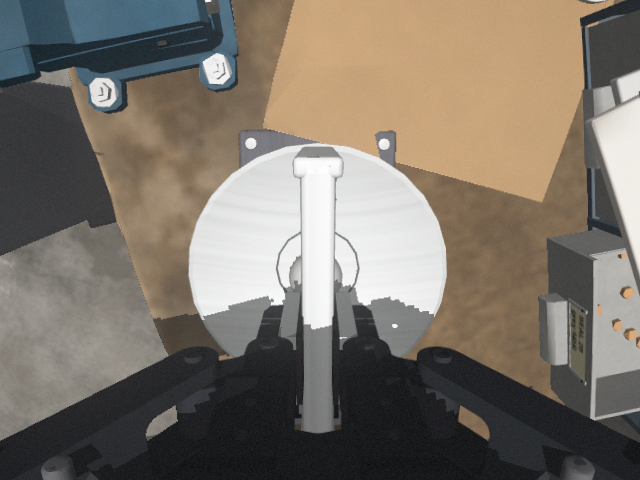

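The bar lies along the plate: the two end screws at (251,144) and (384,144) are level in the wrist view. The ball is inside the ring, the pin stands in its holder, and the jar, carton and roller look undisturbed. I'll hand the job in.

```bash
python3 - <<'E'
from rig import r, readout
s=readout.sense(); print(s['clock'],s['eef_pos'],s['tcp_rot'],s['qvel'])
print(r.sign_off())
E
```

```text
29.65 [ 515.67606334 -131.62905464  196.77118858] [-3.14158027e+00 -1.81638209e-05  1.33575361e+00] [-0.00032209 -0.00120194  0.00111901 -0.00036776 -0.00080079  0.00132782]
the job is handed in; nothing more can be done
None
```

All the steps are done and the job is handed in at about 30 s; the sign-off gives no verdict.

- **Zero button:** I pressed it with the pin's tip until it bottomed. The force rose to about 12 N with the tip at about z 37 mm inside the hole.
- **Pin:** I put it back in its holder and let go. It stands upright there in the last scene and top pictures.
- **Dish:** I gripped it by its bar, lifted it 100 mm over its seat and turned it a quarter turn.

**Last checks:**
- The TCP was still at (515.7, -131.6, 196.8) and the tool pointed straight down, with a force of about -2.8 N in z from the dish's weight.
- The bar is in line with the plate; the plate's end screws are level with each other in the wrist view.
- The ball was inside the ring, about in the middle, in every picture taken after the lift began.
- The jar, roller and carton showed no visible movement. I judged that by eye and did not measure them again.

**Disagreements:** Readings of the button hole and holder from different views differed by 1–3 mm. Both fits left enough room for that, and no check failed.

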